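# Load the boards and close the stacking rack

### The job

Pack the inspected circuit boards into the stacking rack: slide each one along its lane on the light plate until it overhangs the front edge and lift it off there. Lay the green boards flat in one neat pile, lengthwise and centred, on the bed of the base frame, then stack the upper frame on the base with all four posts fully home in the corner sockets, and only then pile the black boards likewise on the upper frame's orange deck. Leave the other things on the bench where they are.

Things in the scene. Friction and masses are not known exactly. Their poses are not given: they have to be found in the camera images.
- green0_c (a point): Centre of a circuit board with a green face, 110 x 44 x 6 mm, 90 g; x along its 110 mm length, z up through its green face. One of the four boards may be absent; two of a colour are alike. It starts flat in a lane of the light plate, lengthwise; pushed at its rear end it slides along the lane.
- green1_c (a point): Centre of a circuit board with a green face, 110 x 44 x 6 mm, 90 g; x along its 110 mm length, z up through its green face. One of the four boards may be absent; two of a colour are alike. It starts flat in a lane of the light plate, lengthwise; pushed at its rear end it slides along the lane.
- black0_c (a point): Centre of a circuit board with a black face, 110 x 44 x 6 mm, 90 g; x along its 110 mm length, z up through its black face. One of the four boards may be absent; two of a colour are alike. It starts flat in a lane of the light plate, lengthwise; pushed at its rear end it slides along the lane.
- black1_c (a point): Centre of a circuit board with a black face, 110 x 44 x 6 mm, 90 g; x along its 110 mm length, z up through its black face. One of the four boards may be absent; two of a colour are alike. It starts flat in a lane of the light plate, lengthwise; pushed at its rear end it slides along the lane.
- plate_edge (a point): Middle of the top front edge of the light plate. x points from this edge (on the robot's side) back into the plate, along the lanes; z up, 0 on the surface the boards lie on. A board overhanging this edge by 40 to 45 mm still rests on the plate; its end can be gripped across its 44 mm width from above, the finger tips reaching below the surface.
- plate: Light plate, fixed: silver block with white top, 190 (x, along the lanes) x 236 x 50 mm tall, origin under its centre. Four lanes 49 mm wide, centred at y = -85.5, -28.5, 28.5, 85.5 mm, run its full length, open at both ends, between black rails 8 mm wide, 6 mm high. 2.5 mm beside a board in its lane: no room for fingers; at least 40 mm of free lane behind it.
- base_bed (a point): Centre of the top of the black bed in the middle of the base frame; z up. Bed 90 mm along x, 30 mm along y, top 22 mm above the bench. The green boards go on it lengthwise along x, one on another, overhanging it all round.
- base: Base frame, fixed, blue, origin under its centre on the bench, axes as the bed's. Blue bars up to 10 mm high round the edge and across under the bed. Four yellow sockets at x = +-78, y = +-70 mm: 22 mm square inside, floor 10 mm above the bench, walls to 34 mm, flared mouth to 40 mm, about 44 mm across outside.
- frame_grip (a point): Centre of the orange spine of the upper frame, by which it is lifted: bar 172 mm along x, 30 mm wide (y), 20 mm tall, free on both sides and below between the rims (47 mm each side). The post feet are 84 mm below this point. With the posts fully home in the base sockets this point is 72 mm above base_bed.
- frame_deck (a point): Centre of the flat top of the orange spine, 94 mm above the post feet; axes as frame_grip. The black boards go on it lengthwise along x, one on another, overhanging its 30 mm width on both sides.
- frame: Upper stacking frame, loose, 0.5 kg, origin at the level of its feet under its centre: four silver posts 14 mm square at x = +-78, y = +-70 mm; blue rim 172 x 156 mm, 16 mm wide, at 66 to 80 mm above the feet, open inside; the orange spine crosses it along x. The same turned half round. Stands on the bench on its posts at the start.
- notes: Bystander, to be left alone: yellow pad of sticky notes, 76 x 100 x 18 mm; origin at the centre of its underside.
- tray: Bystander, to be left alone: white open tray, 80 x 100 x 20 mm; origin at the centre of its underside.
- cutters: Bystander, to be left alone: side cutters with black handles, 105 x 55 x 12 mm; origin at the centre of its underside.
- tweezers: Bystander, to be left alone: dark tweezers, 130 x 14 x 9 mm; origin at the centre of its underside.
- stamp: Bystander, to be left alone: grey and black date stamp, 60 x 50 x 85 mm; origin at the centre of its underside.
- spool: Bystander, to be left alone: aluminium solder spool, upright, 60 x 60 x 50 mm; origin at the centre of its underside.
There are look-alikes about, which are no part of the job. Leave any blue or brown look-alike of the part that bears black0_c alone.

How it is judged:
By the outcome, as a careful person would: the job done as asked, in the order asked, and still so for the second after the job is handed in, with the robot touching nothing.
Of green0, green1, black0, black1 only 3 to 4 are there at a start; the rules pass over those that are not, and their reading is None.
At some moment in a run one of frame may be knocked a few centimetres aside while the robot is not near it.
Once in a run the grip may slacken for a moment while it holds something.
It also fails if it takes over 210 s, if anything falls off the work surface, if the arm or the gripper's body presses on something with over 40 N, if the wrist force passes 120 N, or if a joint passes its speed limit or range.

### The arm

A 7-joint arm with a two-finger parallel gripper is mounted at the origin on the work surface. World frame = base frame: x ahead of the robot, y to its left, z up, the work surface at z = 0. Lengths are in m, angles in rad, forces in N, time in s.
With the tool pointing down it reaches from about 0.425 to 0.925 m from the base axis. Payload 6.8 kg.
Tool frame: the origin (TCP) lies on the front face of the gripper's body, between the roots of the fingers; the fingertips stand 73 mm ahead of it and the grasp point (between the pads) lies r.pinch_z ahead of it (r.pinch_z is the distance from the TCP to the grasp point, in m); z points along the fingers, y is the direction in which the jaws open and shut (so a half turn about z gives the same grasp; the last joint's range is limited). The gripper opens to 85 mm and grips with 20 to 120 N. Pads are 22 mm wide; open, the fingers measure 114 mm over their backs; the gripper's body (76 mm by 85 mm) begins 54 mm behind the grasp point. The pads swing forward as they close: fully open they stand 13 mm farther back than shut.
Start: joints at [-1.334, 0.477, 0.022, 1.555, -0.011, 1.109, -0.083], TCP at [0.228, 0.635, 0.304] pointing down, gripper open.
Joint ranges: [-2.96, 2.96], [-0.34, 2.1], [-1.41, 1.46], [0.24, 2.44], [-1.37, 4.51], [0.17, 1.92], [-2.96, 2.96]. Speed limits (rad/s): [2.39, 2.39, 3.14, 3.14, 3.14, 3.14, 3.14].

### API

Orientations are given as a rotation vector (axis times angle).
In Python, from bench import readout, grab_frame, r, search_frame, masks_of, tip_of gives the robot as it stands.
- The arm moves only by the tool step_arm, never from a script. Its argument "commands" is a list of rows, each a list of 7 numbers: the shift along the tool's x, y, z as a fraction of full scale, then the turn, a rotation vector about the tool's x, y, z as a fraction of full scale, then the gripper's target within -1 to 1 (shut at 1, half-way at 0, fully open at -1). In form: [[tx, ty, tz, ax, ay, az, hand], ...]. A call has exactly 10 rows; each row is the pose to reach, as a shift and turn from the pose measured when the call began, along the tool's axes at that moment, turning the shorter way round; what a row does not reach only later rows make up. Full scale, the value 1, is 500 mm for a shift and 360 degrees for a turn. A row lasts 1/8 s, in which the tool goes at most 62.5 mm and 10.7 degrees, less where a joint would pass 70% of its speed; a pose out of reach is approached as far as the arm can. A call with a number of a shift or a turn outside -1 to 1 is refused whole. A call with a gripper value outside its range is refused whole. The fingers move at their own pace and stop on an object; "newtons" is the grip in N (left out, the last holds). Time passes only in rows, so rows that repeat a pose let the fingers close, or fill a call up. It gives the time, the measured TCP pose, the force and the opening at its end, in the units of the state.
- readout.get_obs(): the state, without advancing time (a new reading comes with each control period).
- grab_frame(name): name is "scene" or "top"; returns a dict with "img" (480x640x3 uint8, red, green, blue), "K" (3x3 intrinsics, pixels), "world_to_cam" (4x4, takes a point from world to camera coordinates). Camera axes: x right, y down, z forward; pixel columns grow to the right and rows downward; lengths in m; the calibration is good to about 2 mm. A picture is of the moment at which its call begins. There is no depth.
- r.hand_in(): hands the job in, once; it reports no verdict.
Trained networks look in a picture, given as the dict that the camera call returned (one of the last four; its "shot" number tells which), for a name from the list of things; names that differ only in an ending like _2 or _b are one class to them, and where a whole thing is asked for, a point or a joint stands for the part that bears it (a point fixed in the world has none). Each returns a list of dicts, best first, with "p" (0 to 1); they miss things now and then, are a little off and sometimes report something else, mostly with a low value. They report only what shows in the picture. A call takes as long as a camera call. They do not tell look-alikes from the thing itself.
- search_frame(thing, picture): "extent" ([centre column, centre row, width, height] in pixels, round what is visible of it).
- masks_of(thing, picture): "pixels" (480x640 bool, what is visible of it) and "extent" ([centre column, centre row, width, height] in pixels, round what is visible of it).
- tip_of(thing, picture): "point" ([column, row] in pixels: a listed point, or the origin of a listed thing).
The state is a dict: "clock": time; "joints": joint angles; "qvel": joint speeds; "tau": joint torques, N m; "tcp_pos": TCP position; "orientation": TCP orientation; "contact_force": force on the tool from outside, world axes, zero at the start; "moment": the same for the moment, N m; "grip_width": finger opening in m.
Only numpy, scipy, OpenCV 4.12 (cv2) and the standard library are available. Lean on these libraries where they do the work, as an engineer would, in place of code of your own. Each camera call takes 0.05 s, during which the arm holds its last target. There are 200 camera calls.

## Working session

There is one attempt and no reset: what is moved stays moved. The work goes in short steps, Python scripts to look and compute and a tool call to move; the robot and the scene stay as the last step left them, time stands still between calls to the robot, and variables do not carry over. Pictures are saved under pics/ and viewed, about 12 in all and at most 16, crops included, and the job is handed in when it is done.

Besides the shell and the picture viewer there is one more tool, called as a command line: name --pt "numbers of a row" for each row, then --argument value for the rest. step_arm: Moves the arm, as the interface text tells. Its arguments: {"type":"object","properties":{"commands":{"type":"array"},"newtons":{"type":"number"}},"required":["commands"]}

```bash
mkdir -p pics; ls; python3 - <<'E'
from bench import readout, grab_frame, r
import cv2
o=readout.get_obs()
for k,v in o.items(): print(k,v)
print(r.pinch_z)
for n in("scene","top"):
    f=grab_frame(n); cv2.imwrite(f"pics/{n}0.png",f["img"][:,:,::-1]); print(n,f["K"].tolist(),f["world_to_cam"].round(4).tolist(),f["shot"])
E
```

```text
pics
clock 0.0
joints [-1.3340816   0.47781245  0.02232583  1.55647396 -0.01151382  1.10926177
 -0.08311661]
qvel [ 5.23932990e-05  3.56216169e-04  5.57851821e-04  7.64243650e-04
 -1.62483273e-03  1.36740356e-03  2.54826210e-03]
tau [ 6.27164500e-04 -5.96463668e+01  1.60892006e+00 -2.81177455e+01
  1.25754270e-02  9.45061678e-03 -6.17493470e-06]
tcp_pos [0.22800339 0.63483584 0.30290752]
orientation [-5.38903482e-01 -3.09482504e+00  2.85413193e-03]
contact_force [-0.81874993 -0.03047013  0.06798839]
moment [-0.01716447 -0.00475538  0.06773035]
grip_width 0.08509562359609857
0.0539
scene [[538.2373104544772, 0.0, 316.3461866364591], [0.0, 538.2373104544772, 234.9904702345717], [0.0, 0.0, 1.0]] [[0.8659, 0.5, 0.0173, -0.4658], [0.3346, -0.5529, -0.7631, -0.0701], [-0.3719, 0.6666, -0.646, 1.3613], [0.0, 0.0, 0.0, 1.0]] 1
top [[433.16344208223967, 0.0, 321.92746939589045], [0.0, 433.16344208223967, 236.46467004357393], [0.0, 0.0, 1.0]] [[0.0053, -0.9999, -0.0125, 0.0723], [-0.9929, -0.0038, -0.1192, 0.5275], [0.1191, 0.013, -0.9928, 1.1817], [0.0, 0.0, 0.0, 1.0]] 2
```

View pics/scene0.png

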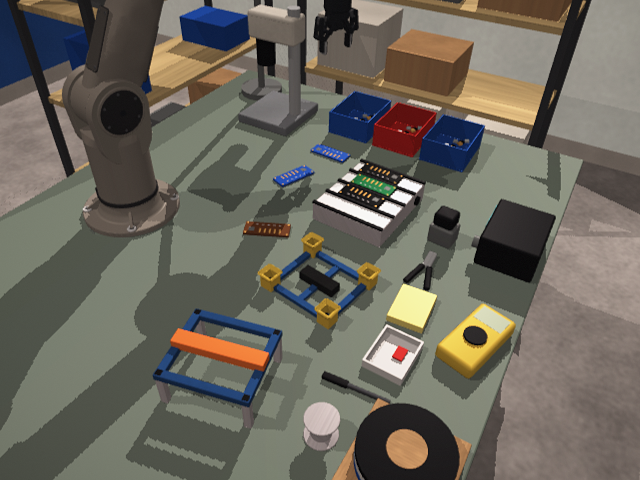

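View pics/top0.png

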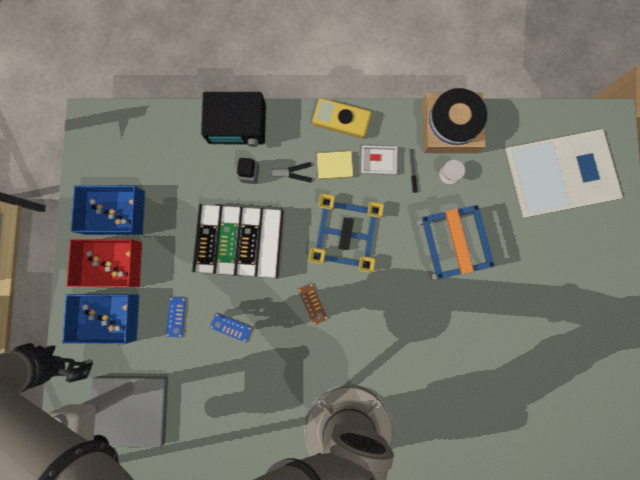

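The scene shows the plate with black, green and black boards in three lanes, the fourth being empty (top view: 206,245; 228,243; 248,243). The base is at (346,233), the frame at (458,240), and there are blue and brown decoys near the plate.

```bash
cat > h.py <<'E'
import numpy as np, cv2
from bench import readout, grab_frame, r, search_frame, masks_of, tip_of
def ray(f,uv,z):
    R=f["world_to_cam"][:3,:3];t=f["world_to_cam"][:3,3]
    c=-R.T@t; d=R.T@np.linalg.inv(f["K"])@np.array([uv[0],uv[1],1.])
    return c+d*(z-c[2])/d[2]
def proj(f,p):
    p=np.atleast_2d(p); q=p@f["world_to_cam"][:3,:3].T+f["world_to_cam"][:3,3]; q=q@f["K"].T
    return q[:,:2]/q[:,2:]
def tri(fs,uvs):
    Ps=[f["K"]@f["world_to_cam"][:3] for f in fs]
    X=cv2.triangulatePoints(Ps[0],Ps[1],np.array(uvs[0],float).reshape(2,1),np.array(uvs[1],float).reshape(2,1))[:,0]
    return X[:3]/X[3]
def rect(f,mask,z):
    "min-area rectangle of a mask on plane z: centre, long axis angle (deg), sides"
    v,u=np.nonzero(mask); P=np.array([ray(f,(a,b),z)[:2] for a,b in zip(u,v)],np.float32)
    (c,s,a)=cv2.minAreaRect(P*1000); 
    if s[0]<s[1]: a+=90;s=s[::-1]
    return np.array(c).round(1),round((a+90)%180-90,2),np.round(s,1)
E
cat > m1.py <<'E'
from h import *
t=grab_frame("top");s=grab_frame("scene")
for n,z in dict(plate_edge=.05,plate=0,base_bed=.022,base=0,frame_grip=.084,frame_deck=.094,frame=0,green0_c=.053,black0_c=.053,notes=0,tray=0,cutters=0,tweezers=0,stamp=0,spool=0).items():
    a=tip_of(n,t)[:6];b=tip_of(n,s)[:6]
    print(n,"top",[(ray(t,d["point"],z)[:2].round(4).tolist(),round(d["p"],2)) for d in a],"scene",[(ray(s,d["point"],z)[:2].round(4).tolist(),round(d["p"],2)) for d in b])
for n,z in (("green0_c",.056),("black0_c",.056),("plate",.05),("base_bed",.022),("frame_grip",.094),("base",.03)):
    for d in masks_of(n,t)[:4]: print(n,rect(t,d["pixels"],z),d["p"],np.round(d["extent"]))
E
python3 m1.py
```

```text
plate_edge top [([0.4124, 0.3073], 0.73)] scene [([0.4181, 0.3184], 0.87)]
plate top [([0.5188, 0.2998], 0.61)] scene [([0.5123, 0.3104], 0.68)]
base_bed top [] scene [([0.5417, 0.0032], 0.91)]
base top [([0.5457, 0.0067], 0.85)] scene [([0.5398, 0.0146], 0.97)]
frame_grip top [([0.5112, -0.2904], 0.82), ([0.5034, 0.3257], 0.16)] scene [([0.5128, -0.2901], 0.57)]
frame_deck top [([0.513, -0.2838], 0.9)] scene [([0.5207, -0.2916], 0.83), ([0.4388, 0.2691], 0.24)]
frame top [([0.5124, -0.2857], 0.85), ([0.5053, 0.4088], 0.34)] scene [([0.5159, -0.2973], 0.62), ([0.4681, 0.3623], 0.22)]
green0_c top [] scene []
black0_c top [([0.5052, 0.274], 0.97), ([0.3313, 0.1026], 0.97), ([0.2707, 0.3274], 0.9), ([0.3022, 0.4713], 0.88)] scene [([0.3803, 0.0548], 0.91), ([0.3146, 0.2653], 0.72), ([0.3337, 0.4218], 0.69), ([0.4955, 0.3052], 0.67)]
notes top [([0.7529, 0.0402], 0.58)] scene [([0.736, 0.0435], 0.74), ([0.7559, -0.093], 0.68), ([0.7295, -0.1905], 0.27)]
tray top [([0.7476, -0.0802], 0.84), ([0.7289, -0.1921], 0.67)] scene [([0.7606, -0.0888], 0.94)]
cutters top [([0.7123, 0.1872], 0.58)
[... 455 characters left out ...]
ray([341.6, 100.6]), 26.55, array([106.5,  42. ])) 0.88 [312. 304.  29.  38.]
black0_c (array([304.5, 469.1]), -2.81, array([106.1,  44.4])) 0.59 [175. 318.  18.  37.]
plate (array([514.4, 306.5]), 86.18, array([245.4, 199.2])) 0.62 [240. 240.  94.  73.]
base_bed (array([540. ,   8.5]), -9.77, array([200.7, 184. ])) 0.93 [345. 233.  77.  81.]
base_bed (array([516.8, 310.6]), 85.4, array([253.2, 198.7])) 0.65 [239. 242.  91.  76.]
frame_grip (array([ 507.8, -276.2]), 12.72, array([170.8, 169.6])) 0.68 [456. 241.  76.  68.]
base (array([ 716.8, -183.2]), 0.99, array([123. ,  17.4])) 0.64 [413. 172.   6.  43.]
base (array([540.4,   9. ]), -9.37, array([199.3, 185.4])) 0.56 [347. 230.  76.  80.]
```

```bash
python3 - <<'E'
import cv2,numpy as np
t=cv2.imread("pics/top0.png");s=cv2.imread("pics/scene0.png")
a=cv2.resize(t[195:285,185:295],None,fx=3.6,fy=3.33,interpolation=cv2.INTER_NEAREST)
b=cv2.resize(s[150:250,300:430],(400,300),interpolation=cv2.INTER_NEAREST)
c=cv2.resize(t[185:285,300:500],(800,300),interpolation=cv2.INTER_NEAREST)
a=cv2.resize(a,(400,300),interpolation=cv2.INTER_NEAREST)
cv2.imwrite("pics/c1.png",np.vstack([np.hstack([a,b]),c]))
E
```

```text
(no output)
```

View pics/c1.png

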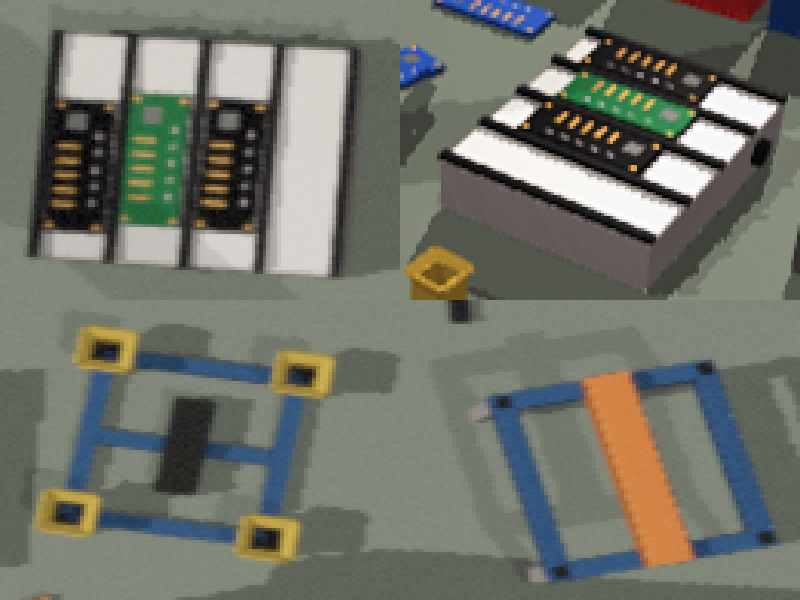

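```bash
cat > fit.py <<'E'
from h import *
from scipy.optimize import minimize
S=4
def T(p,P):
    c,s=np.cos(p[2]),np.sin(p[2]); P=np.asarray(P,float)
    return np.c_[p[0]+c*P[:,0]-s*P[:,1],p[1]+s*P[:,0]+c*P[:,1],P[:,2]]
def box(x0,x1,y0,y1,z0,z1): return [(x,y,z) for x in(x0,x1) for y in(y0,y1) for z in(z0,z1)]
def paint(f,img,P,v):
    q=(proj(f,P)+.5)*S-.5
    h=cv2.convexHull(q.astype(np.float32))
    cv2.fillConvexPoly(img,np.round(h*16).astype(np.int32),v,shift=4)
def blank(): return np.zeros((480*S,640*S),np.float32)
def down(a): return cv2.resize(a,(640,480),interpolation=cv2.INTER_AREA)
def fit(render,masks,fs,p0,step):
    def cost(p): 
        e=0
        for f,m in zip(fs,masks):
            a=down(render(f,p)); e+=np.abs(a-m).sum()/m.sum()
        return e
    p0=np.array(p0,float); best=None
    for k in range(2):
        sim=np.vstack([p0]+[p0+np.eye(len(p0))[i]*step[i] for i in range(len(p0))])
        res=minimize(cost,p0,method="Nelder-Mead",options=dict(initial_simplex=sim,maxiter=250,xatol=1e-4,fatol=1e-4)); p0=res.x
    return res.x,res.fun
def hsv(f): return cv2.cvtColor(f["img"],cv2.COLOR_RGB2HSV)
LY=[-.0855,-.0285,.0285,.0855]
def near(f,m,c,rad):
    u=proj(f,[c])[0]; k=np.zeros(m.shape,np.uint8); cv2.circle(k,tuple(int(x) for x in u),rad,1,-1); return (m&(k>0)).astype(np.float32)
def r_spine(f,p,):
    a=blank(); z=p[3] if len(p)>3 else 0; paint(f,a,T(p,box(-.086,.086,-.015,.015,.074+z,.094+z)),1); return a
def m_orange(f,c,rad=60):
    h=hsv(f); return near(f,(h[...,0]<16)&(h[...,1]>130)&(h[...,2]>110),c,rad)
def r_sock(f,p):
    a=blank()
    for x in(-.078,.078):
        for y in(-.07,.07):
            paint(f,a,T(p,box(x-.022,x+.022,y-.022,y+.022,.037,.040)+box(x-.015,x+.015,y-.015,y+.015,0,.03)),1)
    return a
def m_yellow(f,c,rad=70):
    h=hsv(f); m=near(f,(h[...,0]>=17)&(h[...,0]<30)&(h[...,1]>110)&(h[...,2]>60),c,rad).astype(np.uint8)
    cs,_=cv2.findContours(m,cv2.RETR_EXTERNAL,cv2.CHAIN_APPROX_NONE); o=np.zeros_like(m)
    for k in cs:
        if cv2.contourArea(k)>15: cv2.fillPoly(o,[cv2.convexHull(k)],1)
    return o.astype(np.float32)
def r_plate(lanes):
    def g(f,p):
        a=blank()
        for y in LY: paint(f,a,T(p,[(x,y+d,.05) for x in(-.095,.095) for d in(-.0245,.0245)]),1)
        for l,b in zip(lanes,p[3:]): paint(f,a,T(p,box(b-.055,b+.055,LY[l]-.022,LY[l]+.022,.05,.056)),0)
        for y in(-.114,-.057,0,.057,.114): paint(f,a,T(p,box(-.095,.095,y-.004,y+.004,.05,.056)),0)
        return a
    return g
def m_white(f,c,rad=70):
    h=hsv(f); return near(f,(h[...,1]<45)&(h[...,2]>178),c,rad)
E
cat > m2.py <<'E'
from fit import *
t=grab_frame("top");s=grab_frame("scene");fs=[t,s]
def show(n,v): print(n,(v[0][:2]*1000).round(1),"yaw",np.degrees(v[0][2]).round(2),(v[0][3:]*1000).round(1),"res",round(v[1],3))
for sel in([t,s],[t],[s]):
    c=(.54,.008,.03); show("base",fit(r_sock,[m_yellow(f,c) for f in sel],sel,[.54,.008,-.17],[.01,.01,.05]))
    c=(.511,-.285,.08); show("frame",fit(r_spine,[m_orange(f,c) for f in sel],sel,[.511,-.285,.2],[.01,.01,.05]))
    c=(.515,.307,.05); show("plate",fit(r_plate([3,2,1]),[m_white(f,c) for f in sel],sel,[.515,.307,-.07,-.02,-.02,-.02],[.01,.01,.05,.02,.02,.02]))
E
python3 m2.py
```

```text
base [539.5   7.3] yaw -9.51 [] res 0.331
frame [ 510.  -289.8] yaw 12.84 [] res 0.196
plate [514.4 304.1] yaw -4.09 [-18.8  -8.8  -9.2] res 0.426
base [538.8   7.2] yaw -9.48 [] res 0.18
frame [ 510.7 -290.7] yaw 13.12 [] res 0.1
plate [513.9 304. ] yaw -4.18 [-18.6  -9.2  -9.3] res 0.282
base [540.4   7. ] yaw -9.48 [] res 0.142
frame [ 510.2 -289.2] yaw 12.58 [] res 0.083
plate [514.1 304.5] yaw -4.4 [-17.9  -7.3  -7.4] res 0.139
```

```bash
cat >> h.py <<'E'
from scipy.spatial.transform import Rotation as Ro
PL=(.5142,.3042,np.radians(-4.2)); BA=(.5395,.0072,np.radians(-9.5)); 
def loc(p,x,y): c,s=np.cos(p[2]),np.sin(p[2]); return p[0]+c*x-s*y,p[1]+s*x+c*y
def st():
    o=readout.get_obs(); print("t",round(o["clock"],2),"tcp",o["tcp_pos"].round(4),"F",o["contact_force"].round(1),"w",round(o["grip_width"]*1000,1)); return o
def go(x,y,z,psi,o=None):
    "psi deg: heading of tool x, tool down. prints row shift/turn in fractions"
    o=o or st(); c,s=np.cos(np.radians(psi)),np.sin(np.radians(psi))
    Rt=np.array([[c,s,0],[s,-c,0],[0,0,-1]]); R=Ro.from_rotvec(o["orientation"]).as_matrix()
    d=R.T@(np.array([x,y,z])-o["tcp_pos"])/.5; a=Ro.from_matrix(R.T@Rt).as_rotvec()/(2*np.pi)
    print("-> ",np.round([x,y,z],4),[round(float(v),4) for v in (*d,*a)]); return d,a
E
python3 - <<'E'
from h import *
x,y=loc(PL,.066,.0285); go(x,y,.22,175.8)
E
```

```text
t 2.1 tcp [0.2282 0.6353 0.3039] F [-0.1 -0.6  1.4] w 85.1
->  [0.5821 0.3278 0.22  ] [-0.8741, -0.3395, 0.1678, -0.0, -0.0, -0.0432]
```

step_arm --pt "-0.09 -0.035 0 0 0 -0.004 1" --pt "-0.18 -0.07 0 0 0 -0.009 1" --pt "-0.27 -0.105 0 0 0 -0.013 1" --pt "-0.36 -0.14 0.02 0 0 -0.018 1" --pt "-0.45 -0.175 0.05 0 0 -0.022 1" --pt "-0.54 -0.21 0.08 0 0 -0.027 1" --pt "-0.63 -0.245 0.11 0 0 -0.031 1" --pt "-0.72 -0.28 0.14 0 0 -0.036 1" --pt "-0.81 -0.315 0.16 0 0 -0.04 1" --pt "-0.8741 -0.3395 0.1678 0 0 -0.0432 1"

```text
clock: 3.35
tcp_pos: [0.5837, 0.3253, 0.2192]
orientation: [-0.118, -3.139, 0.002]
contact_force: [0.9, -0.1, -0.1]
grip_width: 0.0001
```

```bash
python3 - <<'E'
from h import *
x,y=loc(PL,.066,.0285); o=st(); go(x,y,.22,175.8,o);go(x,y,.127,175.8,o)
E
```

```text
t 3.35 tcp [0.5837 0.3253 0.2192] F [ 0.9 -0.1 -0.1] w 0.1
->  [0.5821 0.3278 0.22  ] [0.0036, 0.0047, -0.0015, -0.0002, -0.0, -0.0002]
->  [0.5821 0.3278 0.127 ] [0.0036, 0.0049, 0.1845, -0.0002, -0.0, -0.0002]
```

step_arm --pt "0.0036 0.0047 0.02 0 0 0 1" --pt "0.0036 0.0047 0.05 0 0 0 1" --pt "0.0036 0.0047 0.08 0 0 0 1" --pt "0.0036 0.0047 0.11 0 0 0 1" --pt "0.0036 0.0047 0.14 0 0 0 1" --pt "0.0036 0.0047 0.16 0 0 0 1" --pt "0.0036 0.0047 0.175 0 0 0 1" --pt "0.0036 0.0048 0.182 0 0 0 1" --pt "0.0036 0.0049 0.1845 0 0 0 1" --pt "0.0036 0.0049 0.1845 0 0 0 1"

```text
clock: 4.6
tcp_pos: [0.5823, 0.3279, 0.1273]
orientation: [0.118, 3.139, -0.001]
contact_force: [0.4, -0.5, 0.3]
grip_width: -0.0
```

```bash
python3 - <<'E'
from h import *
o=st(); x,y=loc(PL,-.016,.0285); go(x,y,.1265,175.8,o)
t=grab_frame("top")["img"][:,:,::-1];s=grab_frame("scene")["img"][:,:,::-1]
a=cv2.resize(t[185:295,185:295],(400,400),interpolation=2);b=cv2.resize(s[130:240,310:420],(400,400),interpolation=2)
cv2.imwrite("pics/p1.png",np.hstack([a,b]))
E
```

```text
t 4.6 tcp [0.5823 0.3279 0.1273] F [ 0.4 -0.5  0.3] w -0.0
->  [0.5003 0.3338 0.1265] [0.1643, -0.0005, 0.0016, -0.0001, 0.0, -0.0003]
```

View pics/p1.png

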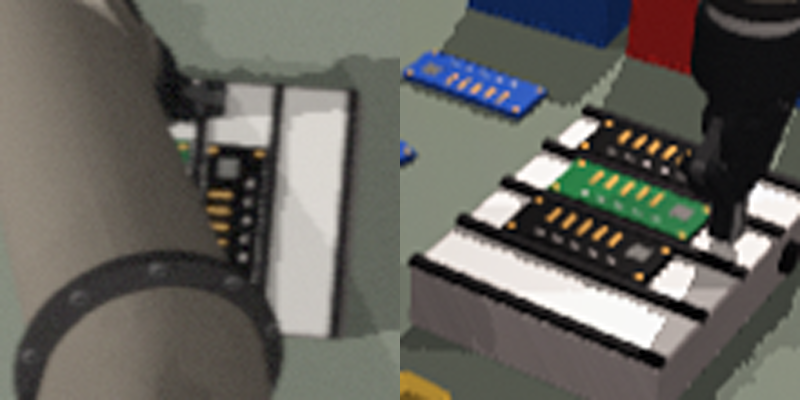

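The closed tip is in the green lane, just behind the board's rear end and slightly above the surface. I'll push now.

step_arm --pt "0.014 0 0.002 0 0 0 1" --pt "0.03 0 0.002 0 0 0 1" --pt "0.048 0 0.002 0 0 0 1" --pt "0.066 0 0.002 0 0 0 1" --pt "0.084 0 0.002 0 0 0 1" --pt "0.102 0 0.002 0 0 0 1" --pt "0.12 0 0.002 0 0 0 1" --pt "0.138 0 0.002 0 0 0 1" --pt "0.152 0 0.002 0 0 0 1" --pt "0.16 0 0.002 0 0 0 1"

```text
clock: 5.95
tcp_pos: [0.5021, 0.334, 0.1265]
orientation: [0.117, 3.139, -0.001]
contact_force: [2.4, -0.3, -0.2]
grip_width: 0.0
```

```bash
cat > brd.py <<'E'
from fit import *
# board position from the scene camera, green face, in the plate frame: x front end / overhang
def green(s,lane):
    h=hsv(s); m=(h[...,0]>50)&(h[...,0]<85)&(h[...,1]>100)
    c=(*loc(PL,-.05,lane),.056); m=near(s,m,c,70).astype(np.uint8); m=cv2.morphologyEx(m,cv2.MORPH_CLOSE,np.ones((5,5)))
    return m
E
python3 - <<'E'
from brd import *
o=st(); s=grab_frame("scene"); m=green(s,.0285)
v,u=np.nonzero(m); P=np.array([ray(s,(a,b),.056) for a,b in zip(u,v)])-[PL[0],PL[1],0]
c,q=np.cos(PL[2]),np.sin(PL[2]); X=P[:,0]*c+P[:,1]*q; Y=-P[:,0]*q+P[:,1]*c
print("x",np.percentile(X,[.5,2,98,99.5]).round(4),"y",np.percentile(Y,[1,99]).round(4),"overhang(mm)",-95-1000*np.percentile(X,.5))
cv2.imwrite("pics/p2.png",cv2.resize(s["img"][130:250,270:430,::-1],(800,600),interpolation=2))
E
```

```text
t 5.95 tcp [0.5021 0.334  0.1265] F [ 2.4 -0.3 -0.2] w 0.0
x [-0.1331 -0.131  -0.027  -0.0227] y [0.0076 0.0559] overhang(mm) 38.12562785114483
```

View pics/p2.png

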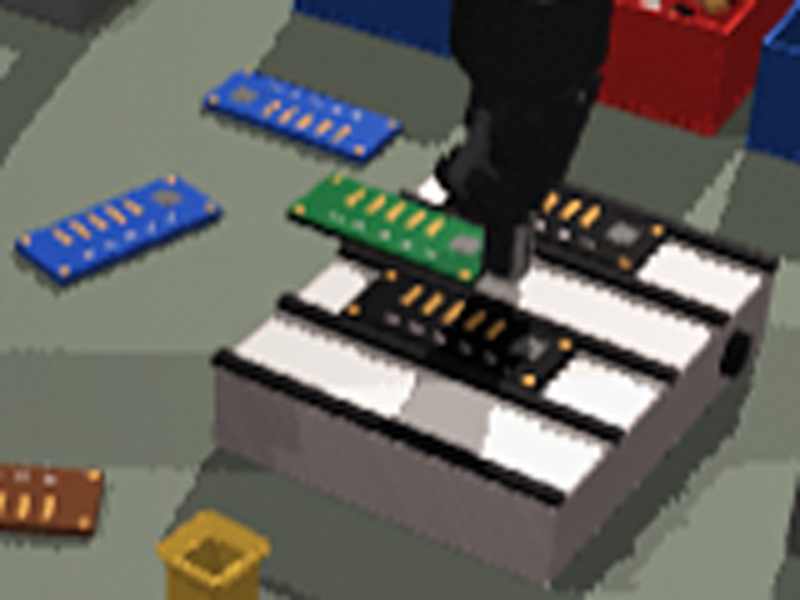

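Green overhangs by about 39 mm. I'll push 2.5 mm more, back off and rise.

step_arm --pt "0.003 0 0 0 0 0 1" --pt "0.005 0 0 0 0 0 1" --pt "0.005 0 0 0 0 0 1" --pt "0.005 0 0 0 0 0 1" --pt "-0.01 0 0 0 0 0 1" --pt "-0.02 0 0 0 0 0 1" --pt "-0.02 0 -0.06 0 0 0 0.5" --pt "-0.02 0 -0.12 0 0 0 0" --pt "-0.02 0 -0.16 0 0 0 -0.6" --pt "-0.02 0 -0.16 0 0 0 -0.6"

```text
clock: 7.25
tcp_pos: [0.5127, 0.3338, 0.2078]
orientation: [0.117, 3.137, 0.002]
contact_force: [-0.1, -0.1, -0.2]
grip_width: 0.0682
```

```bash
python3 - <<'E'
from brd import *
o=st(); x,y=loc(PL,-.117,.0285); go(x,y,.21,175.8,o);go(x,y,.122,175.8,o)
E
```

```text
t 7.25 tcp [0.5127 0.3338 0.2078] F [-0.1 -0.1 -0.2] w 68.2
->  [0.3996 0.3412 0.21  ] [0.2267, -0.0021, -0.0049, 0.0002, 0.0004, -0.0002]
->  [0.3996 0.3412 0.122 ] [0.2271, -0.0024, 0.1711, 0.0002, 0.0004, -0.0002]
```

step_arm --pt "0.06 0 0 0 0 0 -0.6" --pt "0.14 -0.001 0 0 0 0 -0.6" --pt "0.2 -0.002 0 0 0 0 -0.6" --pt "0.2271 -0.0022 0 0 0 0 -0.6" --pt "0.2271 -0.0024 0.02 0.0002 0.0004 -0.0002 -0.6" --pt "0.2271 -0.0024 0.07 0.0002 0.0004 -0.0002 -0.6" --pt "0.2271 -0.0024 0.12 0.0002 0.0004 -0.0002 -0.6" --pt "0.2271 -0.0024 0.16 0.0002 0.0004 -0.0002 -0.6" --pt "0.2271 -0.0024 0.18 0.0002 0.0004 -0.0002 -0.6" --pt "0.2271 -0.0024 0.1851 0.0002 0.0004 -0.0002 -0.6"

```text
clock: 8.5
tcp_pos: [0.4002, 0.3407, 0.1142]
orientation: [-0.117, -3.139, 0.002]
contact_force: [-0.7, -1.0, 0.3]
grip_width: 0.0687
```

```bash
python3 - <<'E'
from brd import *
o=st(); x,y=loc(PL,-.117,.0285); go(x,y,.115,175.8,o)
s=grab_frame("scene")
cv2.imwrite("pics/p3.png",cv2.resize(s["img"][120:240,270:430,::-1],(800,600),interpolation=2))
E
```

```text
t 8.5 tcp [0.4002 0.3407 0.1142] F [-0.7 -1.   0.3] w 68.7
->  [0.3996 0.3412 0.115 ] [0.0014, 0.0009, -0.0017, -0.0002, -0.0001, -0.0002]
```

View pics/p3.png

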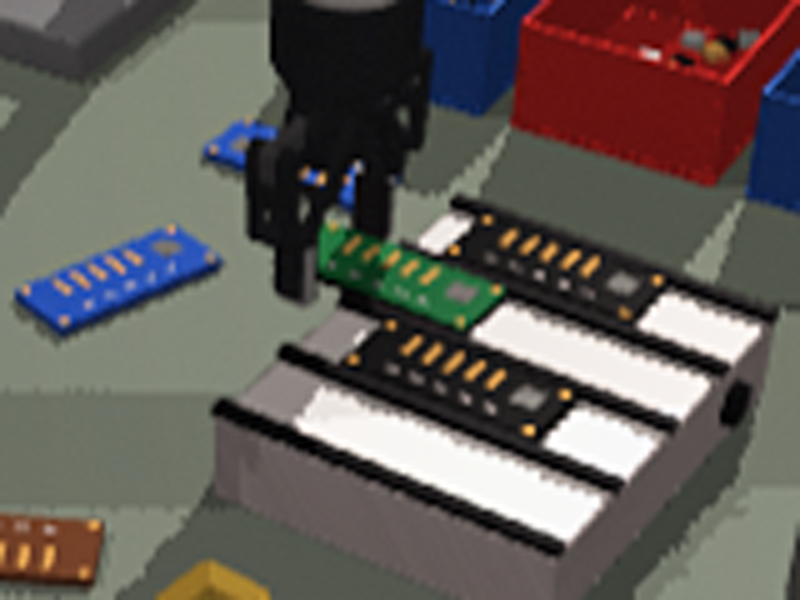

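Fingers straddle the overhanging end. Grip and lift.

step_arm --pt "0.001 0.001 -0.001 0 0 0 0.1" --pt "0.001 0.001 -0.001 0 0 0 1" --pt "0.001 0.001 -0.001 0 0 0 1" --pt "0.001 0.001 -0.001 0 0 0 1" --pt "0.001 0.001 -0.001 0 0 0 1" --pt "0.001 0.001 -0.001 0 0 0 1" --pt "0.001 0.001 -0.012 0 0 0 1" --pt "0.001 0.001 -0.04 0 0 0 1" --pt "0.001 0.001 -0.08 0 0 0 1" --pt "0.001 0.001 -0.12 0 0 0 1" --newtons 60

```text
clock: 9.8
tcp_pos: [0.3996, 0.3414, 0.1757]
orientation: [-0.117, -3.139, 0.001]
contact_force: [-0.1, 0.4, -1.2]
grip_width: 0.0422
```

```bash
python3 - <<'E'
from brd import *
o=st(); x,y=loc(BA,-.035,0); go(x,y,.174,170.5,o);go(x,y,.10,170.5,o)
s=grab_frame("scene")
cv2.imwrite("pics/p4.png",cv2.resize(s["img"][90:240,250:450,::-1],(800,600),interpolation=2))
E
```

```text
t 9.8 tcp [0.3996 0.3414 0.1757] F [-0.1  0.4 -1.2] w 42.2
->  [0.505 0.013 0.174] [-0.2588, -0.6394, 0.0036, -0.0001, -0.0, 0.0146]
->  [0.505 0.013 0.1  ] [-0.2589, -0.6393, 0.1516, -0.0001, -0.0, 0.0146]
```

View pics/p4.png

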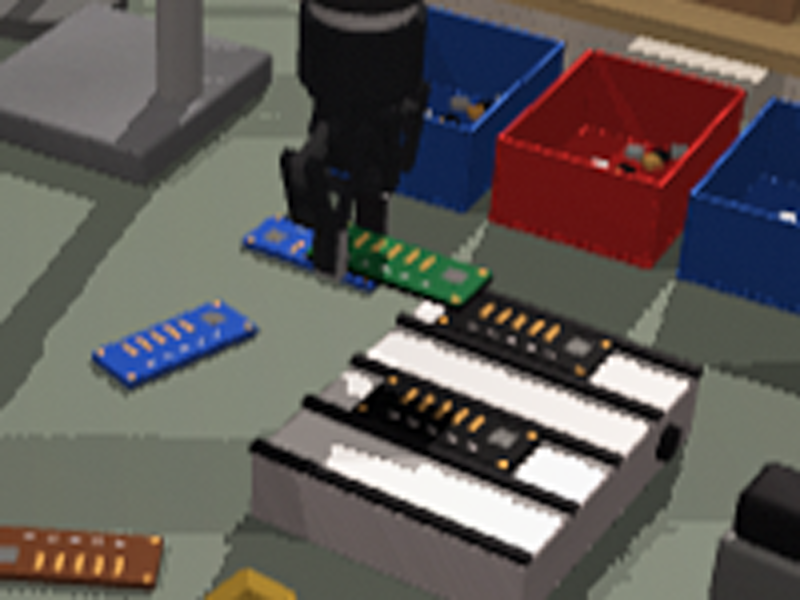

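The green board is held level (around 420,270). On to the base.

step_arm --pt "-0.015 -0.04 0 0 0 0.001 1" --pt "-0.04 -0.11 0 0 0 0.002 1" --pt "-0.075 -0.19 0 0 0 0.004 1" --pt "-0.11 -0.28 0 0 0 0.006 1" --pt "-0.15 -0.37 0 0 0 0.008 1" --pt "-0.19 -0.46 0 0 0 0.01 1" --pt "-0.22 -0.54 0 0 0 0.012 1" --pt "-0.24 -0.6 0 0 0 0.014 1" --pt "-0.2588 -0.6394 0.0036 0 0 0.0146 1" --pt "-0.2588 -0.6394 0.0036 0 0 0.0146 1"

```text
clock: 11.1
tcp_pos: [0.5053, 0.0109, 0.1753]
orientation: [0.268, 3.129, 0.002]
contact_force: [-0.5, 0.0, -0.8]
grip_width: 0.0423
```

```bash
cat > held.py <<'E'
from fit import *
# fit the board's coloured face as a full 6-DOF-ish pose: x,y,z,yaw,pitch
def face(p):
    R=Ro.from_euler("ZY",[p[2],p[4]]).as_matrix(); P=np.array(box(-.055,.055,-.022,.022,-.003,.003))
    return P@R.T+[p[0],p[1],p[3]]
def m_green(f,c,rad):
    h=hsv(f); m=near(f,(h[...,0]>50)&(h[...,0]<85)&(h[...,1]>90),c,rad).astype(np.uint8)
    return cv2.morphologyEx(m,cv2.MORPH_CLOSE,np.ones((5,5))).astype(np.float32)
def r_board(f,p): a=blank(); paint(f,a,face(p),1); return a
E
python3 - <<'E'
from held import *
o=st(); x,y=loc(BA,-.035,0); go(x,y,.12,170.5,o)
s=grab_frame("scene");t=grab_frame("top")
c=(*loc(BA,0,0),.11)
for f in(s,t):
    m=m_green(f,c,60); print(int(m.sum()))
    if m.sum()>50:
        v,u=np.nonzero(m);print(u.min(),u.max(),v.min(),v.max())
        P=np.array([ray(f,(a,b),.1145) for a,b in zip(u,v)]);cc,q=np.cos(BA[2]),np.sin(BA[2]);d=P[:,:2]-BA[:2]
        X=d[:,0]*cc+d[:,1]*q;Y=-d[:,0]*q+d[:,1]*cc; print("local x",np.percentile(X,[1,99]).round(4),"y",np.percentile(Y,[1,50,99]).round(4))
a=cv2.resize(s["img"][170:320,220:420,::-1],(800,600),interpolation=2)
cv2.imwrite("pics/p5.png",a)
E
```

```text
t 11.1 tcp [0.5053 0.0109 0.1753] F [-0.5  0.  -0.8] w 42.3
->  [0.505 0.013 0.12 ] [0.0016, 0.0039, 0.1106, 0.0002, 0.0002, -0.0008]
757
303 348 229 262
local x [-0.0498  0.0559] y [-0.0242  0.0007  0.0222]
0
```

View pics/p5.png

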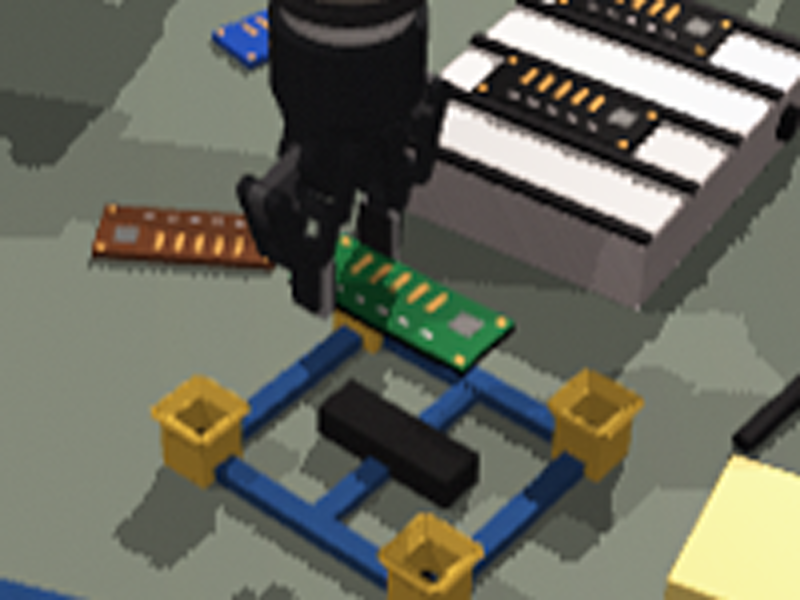

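Well held and aligned. Lower onto the bed and release.

step_arm --pt "0.0025 0.0039 0.02 0 0 -0.0008 1" --pt "0.0025 0.0039 0.06 0 0 -0.0008 1" --pt "0.0025 0.0039 0.1 0 0 -0.0008 1" --pt "0.0025 0.0039 0.135 0.0002 0.0002 -0.0008 1" --pt "0.0025 0.0039 0.16 0.0002 0.0002 -0.0008 1" --pt "0.0025 0.0039 0.17 0.0002 0.0002 -0.0008 1" --pt "0.0025 0.0039 0.175 0.0002 0.0002 -0.0008 1" --pt "0.0025 0.0039 0.1775 0.0002 0.0002 -0.0008 1" --pt "0.0025 0.0039 0.1775 0.0002 0.0002 -0.0008 1" --pt "0.0025 0.0039 0.1775 0.0002 0.0002 -0.0008 1"

```text
clock: 12.45
tcp_pos: [0.5043, 0.0161, 0.0882]
orientation: [-0.254, -3.131, -0.003]
contact_force: [-6.0, 0.2, 14.2]
grip_width: 0.0417
```

```bash
python3 - <<'E'
from held import *
o=st(); x,y=loc(BA,-.0355,0); go(x,y,.0865,170.5,o)
s=grab_frame("scene"); f=s
m=m_green(f,(*loc(BA,0,0),.03),60); v,u=np.nonzero(m)
P=np.array([ray(f,(a,b),.029) for a,b in zip(u,v)]);cc,q=np.cos(BA[2]),np.sin(BA[2]);d=P[:,:2]-BA[:2]
X=d[:,0]*cc+d[:,1]*q;Y=-d[:,0]*q+d[:,1]*cc; print("local x",np.percentile(X,[1,99]).round(4),"y",np.percentile(Y,[1,50,99]).round(4))
E
```

```text
t 12.45 tcp [0.5043 0.0161 0.0882] F [-6.   0.2 14.2] w 41.7
->  [0.5045 0.0131 0.0865] [-0.0013, -0.006, 0.0033, 0.0003, -0.0, 0.0006]
local x [-0.0523  0.0546] y [-0.0198  0.0048  0.0264]
```

step_arm --pt "-0.001 -0.003 -0.006 0 0 0 1" --pt "-0.001 -0.006 -0.008 0 0 0 1" --pt "-0.001 -0.006 -0.008 0 0 0 1" --pt "-0.001 -0.006 -0.008 0 0 0 1" --pt "-0.001 -0.006 -0.008 0 0 0 1" --pt "-0.001 -0.006 -0.008 0 0 0 1" --pt "-0.001 -0.006 -0.008 0 0 0 1" --pt "-0.001 -0.006 -0.008 0 0 0 1" --pt "-0.001 -0.006 -0.008 0 0 0 1" --pt "-0.001 -0.006 -0.008 0 0 0 1"

```text
clock: 13.75
tcp_pos: [0.5043, 0.013, 0.0921]
orientation: [-0.254, -3.131, -0.003]
contact_force: [0.3, 0.7, -0.7]
grip_width: 0.0417
```

```bash
cat >> held.py <<'E'
def gpose(f,z,fr=BA,mk=None):
    m=m_green(f,(*loc(fr,0,0),z),60) if mk is None else mk; v,u=np.nonzero(m)
    P=np.array([ray(f,(a,b),z) for a,b in zip(u,v)]);cc,q=np.cos(fr[2]),np.sin(fr[2]);d=P[:,:2]-fr[:2]
    X=d[:,0]*cc+d[:,1]*q;Y=-d[:,0]*q+d[:,1]*cc; print("local x",np.percentile(X,[1,99]).round(4),"y",np.percentile(Y,[1,50,99]).round(4))
    for lo,hi in((-.03,0),(0,.03),(.03,.05)):
        k=(X>lo)&(X<hi); print("  y mid",lo,hi,np.percentile(Y[k],[2,98]).mean().round(4))
E
python3 - <<'E'
from held import *
o=st(); x,y=loc(BA,-.0355,0); go(x,y,.0865,170.5,o)
s=grab_frame("scene"); gpose(s,.033)
cv2.imwrite("pics/p6.png",cv2.resize(s["img"][190:325,240:420,::-1],(800,600),interpolation=2))
E
```

```text
t 13.75 tcp [0.5043 0.013  0.0921] F [ 0.3  0.7 -0.7] w 41.7
->  [0.5045 0.0131 0.0865] [-0.0003, 0.0001, 0.0113, 0.0003, -0.0, 0.0006]
local x [-0.0507  0.0552] y [-0.0229  0.0014  0.0232]
  y mid -0.03 0 -0.0007
  y mid 0 0.03 -0.0001
  y mid 0.03 0.05 0.0008
```

View pics/p6.png

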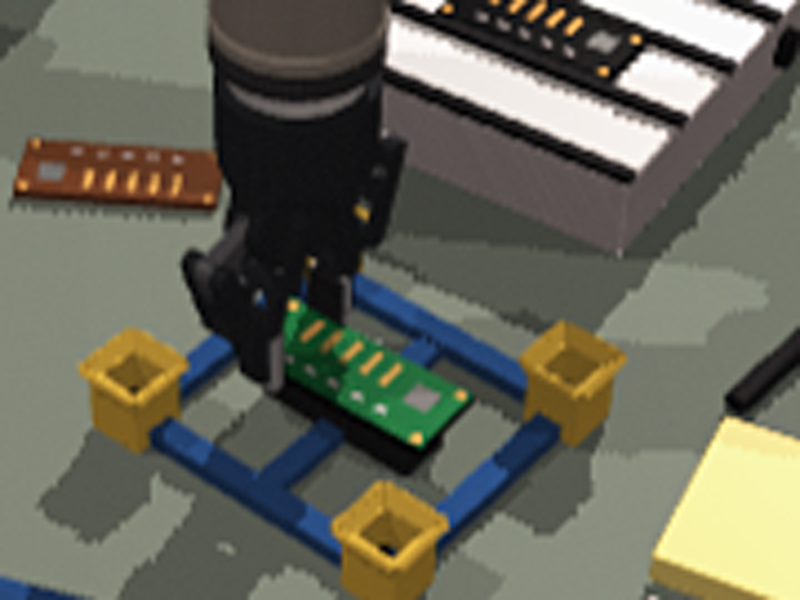

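Centred within 1 mm. Lower the last few mm, release, and rise.

step_arm --pt "0 0 0.003 0 0 0.0005 1" --pt "0 0 0.006 0 0 0.0005 1" --pt "0 0 0.007 0 0 0.0005 1" --pt "0 0 0.007 0 0 0.0005 0" --pt "0 0 0.007 0 0 0.0005 -0.5" --pt "0 0 0.007 0 0 0.0005 -0.5" --pt "0 0 0.003 0 0 0.0005 -0.5" --pt "0 0 -0.04 0 0 0.0005 -0.5" --pt "0 0 -0.12 0 0 0.0005 -0.5" --pt "0 0 -0.2 0 0 0.0005 -0.5"

```text
clock: 15.05
tcp_pos: [0.5041, 0.0128, 0.1932]
orientation: [-0.259, -3.13, -0.003]
contact_force: [0.1, -0.0, 0.1]
grip_width: 0.0639
```

```bash
python3 - <<'E'
from held import *
st(); s=grab_frame("scene"); gpose(s,.028)
fs=[s]; c=(.511,-.285,.08)
for k in range(2):
    v=fit(r_spine,[m_orange(f,c,80) for f in fs],fs,[.511,-.285,.2],[.01,.01,.05]); print("frame",v[0].round(4),np.degrees(v[0][2]),v[1]); fs=[grab_frame("top")]
E
```

```text
t 15.05 tcp [0.5041 0.0128 0.1932] F [ 0.1 -0.   0.1] w 63.9
local x [-0.0555  0.0542] y [-0.0232 -0.      0.0237]
  y mid -0.03 0 -0.0003
  y mid 0 0.03 0.0009
  y mid 0.03 0.05 0.0017
frame [ 0.5097 -0.2892  0.2221] 12.724094444957545 0.08767054229974747
frame [ 0.5103 -0.2907  0.2188] 12.533848191980738 0.13506288826465607
```

Green board is centred on the bed. Now the frame.

```bash
python3 - <<'E'
from h import *
o=st(); go(.510,-.290,.22,192.7,o); go(.510,-.290,.138,192.7,o)
E
```

```text
t 15.2 tcp [0.5056 0.0129 0.1942] F [-0.1  0.6 -0.4] w 64.1
->  [ 0.51 -0.29  0.22] [-0.1086, -0.596, -0.0533, 0.0004, 0.0008, -0.0616]
->  [ 0.51  -0.29   0.138] [-0.1079, -0.5966, 0.1107, 0.0004, 0.0008, -0.0616]
```

step_arm --pt "-0.005 -0.04 -0.01 0 0 -0.004 -0.6" --pt "-0.015 -0.11 -0.03 0 0 -0.012 -0.6" --pt "-0.03 -0.19 -0.05 0 0 -0.02 -0.6" --pt "-0.045 -0.27 -0.0533 0 0 -0.028 -0.6" --pt "-0.06 -0.35 -0.0533 0 0 -0.036 -0.6" --pt "-0.075 -0.43 -0.0533 0 0 -0.045 -0.6" --pt "-0.09 -0.5 -0.0533 0 0 -0.052 -0.6" --pt "-0.1 -0.56 -0.0533 0 0 -0.058 -0.6" --pt "-0.1086 -0.596 -0.0533 0.0004 0.0008 -0.0616 -0.6" --pt "-0.1086 -0.596 -0.0533 0.0004 0.0008 -0.0616 -0.6"

```text
clock: 16.45
tcp_pos: [0.5091, -0.2912, 0.2187]
orientation: [0.343, -3.121, -0.001]
contact_force: [0.3, 0.4, -0.6]
grip_width: 0.0685
```

```bash
python3 - <<'E'
from fit import *
o=st(); go(.510,-.290,.138,192.7,o)
fs=[grab_frame("scene")]; c=(.511,-.285,.08)
v=fit(r_spine,[m_orange(f,c,80) for f in fs],fs,[.511,-.285,.2],[.01,.01,.05]); print("frame",v[0].round(4),np.degrees(v[0][2]),v[1])
E
```

```text
t 16.45 tcp [ 0.5091 -0.2912  0.2187] F [ 0.3  0.4 -0.6] w 68.5
->  [ 0.51  -0.29   0.138] [-0.0027, 0.0019, 0.1613, 0.0001, -0.0003, -0.0004]
frame [ 0.5104 -0.2893  0.2208] 12.652826629246837 0.15307146310806274
```

Frame not moved. Descend, grip at 100 N, lift slightly.

step_arm --pt "-0.0027 0.0019 0.03 0 -0.0003 -0.0004 -0.6" --pt "-0.0027 0.0019 0.08 0 -0.0003 -0.0004 -0.6" --pt "-0.0027 0.0019 0.12 0 -0.0003 -0.0004 -0.6" --pt "-0.0027 0.0019 0.15 0 -0.0003 -0.0004 -0.6" --pt "-0.0027 0.0019 0.1613 0 -0.0003 -0.0004 -0.6" --pt "-0.0027 0.0019 0.1613 0 -0.0003 -0.0004 0" --pt "-0.0027 0.0019 0.1613 0 -0.0003 -0.0004 1" --pt "-0.0027 0.0019 0.1613 0 -0.0003 -0.0004 1" --pt "-0.0027 0.0019 0.1613 0 -0.0003 -0.0004 1" --pt "-0.0027 0.0019 0.1613 0 -0.0003 -0.0004 1" --newtons 110

```text
clock: 17.75
tcp_pos: [0.5109, -0.289, 0.1393]
orientation: [-0.349, 3.12, 0.001]
contact_force: [-1.5, -0.7, 6.1]
grip_width: 0.0281
```

```bash
python3 - <<'E'
from h import *
o=st(); go(.510,-.290,.138,192.7,o)
E
```

```text
t 17.75 tcp [ 0.5109 -0.289   0.1393] F [-1.5 -0.7  6.1] w 28.1
->  [ 0.51  -0.29   0.138] [0.0023, -0.0016, 0.0026, 0.0, 0.0003, 0.0002]
```

step_arm --pt "0 0 -0.005 0 0 0 1" --pt "0 0 -0.02 0 0 0 1" --pt "0 0 -0.04 0 0 0 1" --pt "0 0 -0.06 0 0 0 1" --pt "0 0 -0.08 0 0 0 1" --pt "0 0 -0.1 0 0 0 1" --pt "0 0 -0.12 0 0 0 1" --pt "0 0 -0.14 0 0 0 1" --pt "0 0 -0.16 0 0 0 1" --pt "0 0 -0.16 0 0 0 1"

```text
clock: 19.0
tcp_pos: [0.5112, -0.2893, 0.2203]
orientation: [-0.349, 3.119, -0.001]
contact_force: [-0.7, -0.4, -3.5]
grip_width: 0.0283
```

```bash
python3 - <<'E'
from h import *
o=st(); go(BA[0],BA[1],.22,170.5,o)
s=grab_frame("scene"); cv2.imwrite("pics/p7.png",cv2.resize(s["img"][200:440,120:440,::-1],(800,600),interpolation=2))
E
```

```text
t 19.0 tcp [ 0.5112 -0.2893  0.2203] F [-0.7 -0.4 -3.5] w 28.3
->  [0.5395 0.0072 0.22  ] [-0.1861, 0.5659, 0.0008, -0.0, 0.0006, 0.0618]
```

View pics/p7.png

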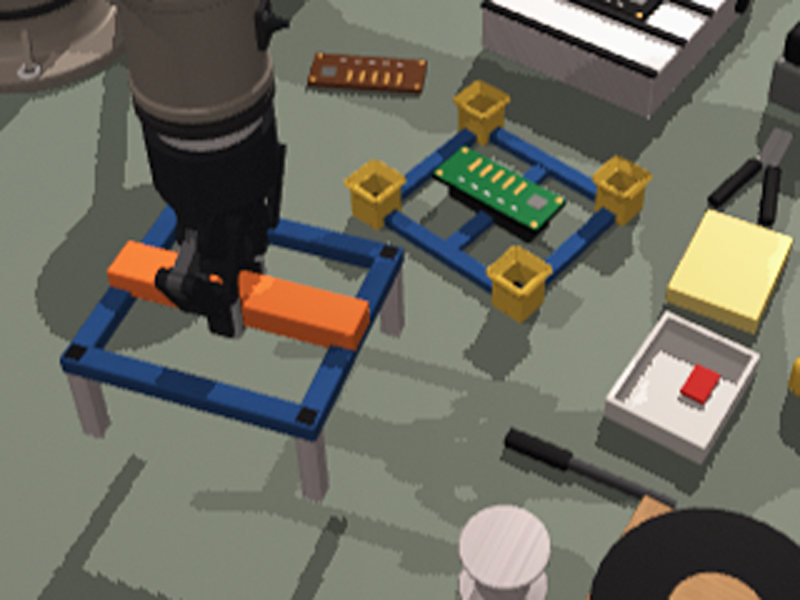

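Frame lifted level. Carry it over the base.

step_arm --pt "-0.008 0.025 0 0 0 0.003 1" --pt "-0.025 0.08 0 0 0 0.009 1" --pt "-0.047 0.14 0 0 0 0.016 1" --pt "-0.07 0.21 0 0 0 0.023 1" --pt "-0.093 0.28 0 0 0 0.031 1" --pt "-0.117 0.355 0 0 0 0.039 1" --pt "-0.14 0.425 0 0 0 0.047 1" --pt "-0.162 0.49 0 0 0 0.054 1" --pt "-0.178 0.54 0 0 0.0003 0.059 1" --pt "-0.1861 0.5659 0.0008 0 0.0006 0.0618 1"

```text
clock: 20.3
tcp_pos: [0.539, 0.0095, 0.219]
orientation: [-0.257, -3.129, -0.001]
contact_force: [0.3, 0.3, -3.7]
grip_width: 0.0287
```

```bash
python3 - <<'E'
from fit import *
o=st(); 
fs=[grab_frame("scene")]; z=.15
h=(o["tcp_pos"][2]-.1393); c=(*BA[:2],.084+h)
m=[m_orange(fs[0],c,75)]
def rr(f,p): # occluded middle by gripper: ignore pixels painted in neither -> use ends only
    a=blank(); 
    for x0,x1 in((-.086,-.045),(.03,.086)): paint(f,a,T(p,box(x0,x1,-.015,.015,.074+h,.094+h)),1)
    return a
v,u=np.nonzero(m[0]); P=np.array([ray(fs[0],(a,b),.094+h) for a,b in zip(u,v)])
v=fit(lambda f,p:r_spine(f,list(p)+[h]),m,fs,[BA[0],BA[1],BA[2]],[.005,.005,.03]); print("frame",v[0].round(4),np.degrees(v[0][2]),v[1],"h",h)
go(BA[0],BA[1],.18,170.5,o)
E
```

```text
t 20.3 tcp [0.539  0.0095 0.219 ] F [ 0.3  0.3 -3.7] w 28.7
frame [ 0.5376  0.0107 -0.1532] -8.778597558562856 0.637374997138977 h 0.07970633282508943
->  [0.5395 0.0072 0.18  ] [-0.0019, -0.0044, 0.078, 0.0001, -0.0004, 0.0003]
```

step_arm --pt "-0.002 -0.0044 0.01 0 0 0 1" --pt "-0.002 -0.0044 0.03 0 -0.0004 0.0003 1" --pt "-0.002 -0.0044 0.05 0 -0.0004 0.0003 1" --pt "-0.002 -0.0044 0.06 0 -0.0004 0.0003 1" --pt "-0.002 -0.0044 0.066 0 -0.0004 0.0003 1" --pt "-0.002 -0.0044 0.068 0 -0.0004 0.0003 1" --pt "-0.002 -0.0044 0.068 0 -0.0004 0.0003 1" --pt "-0.002 -0.0044 0.068 0 -0.0004 0.0003 1" --pt "-0.002 -0.0044 0.068 0 -0.0004 0.0003 1" --pt "-0.002 -0.0044 0.068 0 -0.0004 0.0003 1"

```text
clock: 21.6
tcp_pos: [0.5397, 0.0088, 0.185]
orientation: [0.259, 3.13, 0.002]
contact_force: [0.4, 0.1, -5.0]
grip_width: 0.0282
```

```bash
python3 - <<'E'
from h import *
o=st(); go(BA[0],BA[1],.148,170.5,o)
s=grab_frame("scene"); cv2.imwrite("pics/p8.png",cv2.resize(s["img"][180:330,240:440,::-1],(800,600),interpolation=2))
E
```

```text
t 21.6 tcp [0.5397 0.0088 0.185 ] F [ 0.4  0.1 -5. ] w 28.2
->  [0.5395 0.0072 0.148 ] [-0.0, -0.0034, 0.0741, 0.0002, 0.0001, 0.0002]
```

View pics/p8.png

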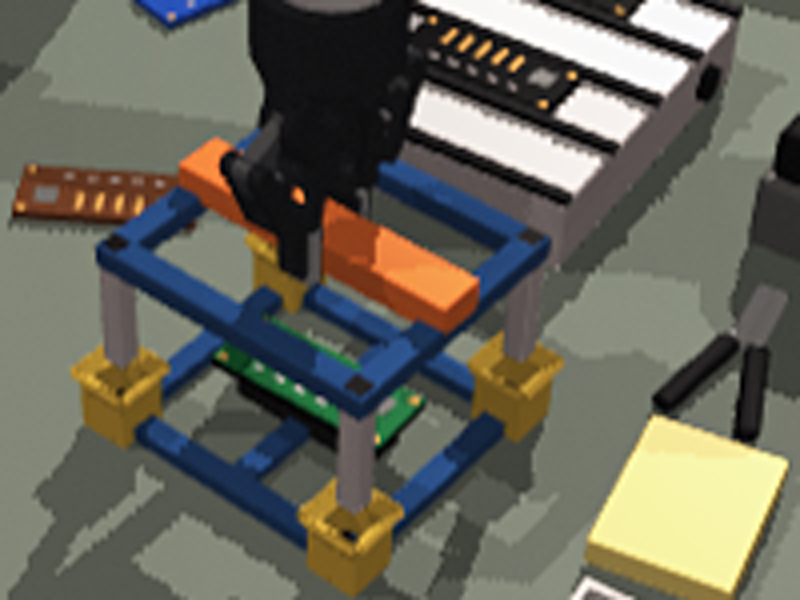

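Posts stand over the socket mouths. Lower.

step_arm --pt "0 -0.003 0.006 0 0 0 1" --pt "0 -0.003 0.015 0 0 0 1" --pt "0 -0.003 0.024 0 0 0 1" --pt "0 -0.003 0.033 0 0 0 1" --pt "0 -0.003 0.042 0 0 0 1" --pt "0 -0.003 0.051 0 0 0 1" --pt "0 -0.003 0.06 0 0 0 1" --pt "0 -0.003 0.068 0 0 0 1" --pt "0 -0.003 0.072 0 0 0 1" --pt "0 -0.003 0.072 0 0 0 1"

```text
clock: 22.9
tcp_pos: [0.5394, 0.0074, 0.1493]
orientation: [0.259, 3.131, 0.002]
contact_force: [-2.3, 0.4, 1.8]
grip_width: 0.0283
```

```bash
python3 - <<'E'
from h import *
o=st(); go(BA[0],BA[1],.148,170.5,o)
E
```

```text
t 22.9 tcp [0.5394 0.0074 0.1493] F [-2.3  0.4  1.8] w 28.3
->  [0.5395 0.0072 0.148 ] [-0.0003, -0.0003, 0.0026, 0.0002, -0.0, 0.0001]
```

Z is exactly at the home height with contact. Press lightly, release, rise.

step_arm --pt "0 0 0.004 0 0 0 1" --pt "0 0 0.004 0 0 0 1" --pt "0 0 0.001 0 0 0 0.2" --pt "0 0 0 0 0 0 -0.3" --pt "0 0 0 0 0 0 -0.6" --pt "0 0 0 0 0 0 -0.6" --pt "0 0 -0.02 0 0 0 -0.6" --pt "0 0 -0.07 0 0 0 -0.6" --pt "0 0 -0.13 0 0 0 -0.6" --pt "0 0 -0.17 0 0 0 -0.6"

```text
clock: 24.15
tcp_pos: [0.5399, 0.0072, 0.2363]
orientation: [0.259, 3.129, 0.003]
contact_force: [-0.4, -0.1, -0.1]
grip_width: 0.0683
```

```bash
python3 - <<'E'
from fit import *
o=st(); x,y=loc(PL,.066,-.0285); go(x,y,.235,175.8,o)
fs=[grab_frame("scene")]
v=fit(r_spine,[m_orange(f,(*BA[:2],.09),80) for f in fs],fs,[*BA,.01],[.01,.01,.05,.005]); print("frame",v[0].round(4),np.degrees(v[0][2]),v[1])
E
```

```text
t 24.15 tcp [0.5399 0.0072 0.2363] F [-0.4 -0.1 -0.1] w 68.3
->  [0.5779 0.2709 0.235 ] [0.0116, 0.5328, 0.0037, 0.0003, 0.0003, -0.0146]
frame [ 0.5391  0.0076 -0.1699  0.0114] -9.73369175335289 0.18172194063663483
```

Frame home (fit z offset +11 mm vs 10 expected). Now the black board in lane −28.5.

step_arm --pt "0.001 0.04 0 0 0 -0.001 1" --pt "0.002 0.1 0 0 0 -0.003 1" --pt "0.004 0.17 0 0 0 -0.005 1" --pt "0.006 0.24 0 0 0 -0.007 1" --pt "0.007 0.31 0 0 0 -0.009 1" --pt "0.009 0.38 0 0 0 -0.011 1" --pt "0.01 0.44 0 0 0 -0.013 1" --pt "0.011 0.49 0 0 0 -0.014 1" --pt "0.0116 0.52 0.0037 0.0003 0.0003 -0.0146 1" --pt "0.0116 0.5328 0.0037 0.0003 0.0003 -0.0146 1"

```text
clock: 25.45
tcp_pos: [0.5791, 0.2715, 0.2371]
orientation: [0.115, 3.137, 0.0]
contact_force: [0.3, 0.8, -0.6]
grip_width: -0.0001
```

```bash
python3 - <<'E'
from h import *
o=st(); x,y=loc(PL,.066,-.0285); go(x,y,.1265,175.8,o)
E
```

```text
t 25.45 tcp [0.5791 0.2715 0.2371] F [ 0.3  0.8 -0.6] w -0.1
->  [0.5779 0.2709 0.1265] [0.0028, -0.0013, 0.2211, 0.0001, 0.0005, 0.0]
```

step_arm --pt "0.0028 -0.0013 0.03 0 0.0005 0 1" --pt "0.0028 -0.0013 0.08 0 0.0005 0 1" --pt "0.0028 -0.0013 0.13 0 0.0005 0 1" --pt "0.0028 -0.0013 0.17 0 0.0005 0 1" --pt "0.0028 -0.0013 0.2 0 0.0005 0 1" --pt "0.0028 -0.0013 0.215 0 0.0005 0 1" --pt "0.0028 -0.0013 0.2211 0 0.0005 0 1" --pt "0.0028 -0.0013 0.2211 0 0.0005 0 1" --pt "0.0028 -0.0013 0.2211 0 0.0005 0 1" --pt "0.0028 -0.0013 0.2211 0 0.0005 0 1"

```text
clock: 26.7
tcp_pos: [0.5782, 0.2711, 0.127]
orientation: [0.115, 3.139, 0.001]
contact_force: [0.2, 0.3, -1.1]
grip_width: -0.0003
```

```bash
python3 - <<'E'
from h import *
o=st(); x,y=loc(PL,-.0165,-.0285); go(x,y,.1265,175.8,o)
E
```

```text
t 26.7 tcp [0.5782 0.2711 0.127 ] F [ 0.2  0.3 -1.1] w -0.3
->  [0.4957 0.277  0.1265] [0.1654, -0.0004, 0.001, 0.0001, 0.0001, 0.0]
```

step_arm --pt "0.014 0 0.001 0 0 0 1" --pt "0.03 0 0.001 0 0 0 1" --pt "0.048 0 0.001 0 0 0 1" --pt "0.066 0 0.001 0 0 0 1" --pt "0.084 0 0.001 0 0 0 1" --pt "0.102 0 0.001 0 0 0 1" --pt "0.12 0 0.001 0 0 0 1" --pt "0.138 0 0.001 0 0 0 1" --pt "0.155 0 0.001 0 0 0 1" --pt "0.164 0 0.001 0 0 0 1"

```text
clock: 27.95
tcp_pos: [0.4959, 0.2772, 0.1266]
orientation: [0.114, 3.139, 0.002]
contact_force: [0.7, -0.6, 1.2]
grip_width: 0.0002
```

```bash
python3 - <<'E'
from h import *
o=st(); x,y=loc(PL,-.0165,-.0285); go(x,y,.1265,175.8,o)
E
```

```text
t 27.95 tcp [0.4959 0.2772 0.1266] F [ 0.7 -0.6  1.2] w 0.2
->  [0.4957 0.277  0.1265] [0.0004, -0.0006, 0.0002, 0.0002, 0.0001, 0.0001]
```

Back off, rise, and measure.

step_arm --pt "0 0 0 0 0 0 1" --pt "0 0 0 0 0 0 1" --pt "-0.01 0 0 0 0 0 1" --pt "-0.02 0 0 0 0 0 1" --pt "-0.02 0 -0.05 0 0 0 0.5" --pt "-0.02 0 -0.1 0 0 0 0" --pt "-0.02 0 -0.16 0 0 0 -0.6" --pt "-0.02 0 -0.16 0 0 0 -0.6" --pt "-0.02 0 -0.16 0 0 0 -0.6" --pt "-0.02 0 -0.16 0 0 0 -0.6"

```text
clock: 29.2
tcp_pos: [0.5053, 0.2761, 0.2055]
orientation: [-0.114, -3.138, 0.0]
contact_force: [0.7, -0.5, 1.0]
grip_width: 0.0686
```

```bash
python3 - <<'E'
from fit import *
o=st(); x,y=loc(PL,-.117,-.0285); go(x,y,.21,175.8,o);go(x,y,.117,175.8,o)
s=grab_frame("scene")
im=cv2.resize(s["img"][130:280,270:470,::-1],(800,600),interpolation=2)
for b in(-.137,-.027): # predicted ends of the board at the lane's edges
    for d in(-.022,.022):
        u=proj(s,[(*loc(PL,b,-.0285+d),.056)])[0]; cv2.circle(im,(int((u[0]+.5-270)*4),int((u[1]+.5-130)*4)),4,(255,0,255),1)
cv2.imwrite("pics/p9.png",im)
E
```

```text
t 29.2 tcp [0.5053 0.2761 0.2055] F [ 0.7 -0.5  1. ] w 68.6
->  [0.3954 0.2843 0.21  ] [0.2205, 0.0005, -0.0089, -0.0, -0.0002, 0.0001]
->  [0.3954 0.2843 0.117 ] [0.2203, 0.0006, 0.1771, -0.0, -0.0002, 0.0001]
```

View pics/p9.png

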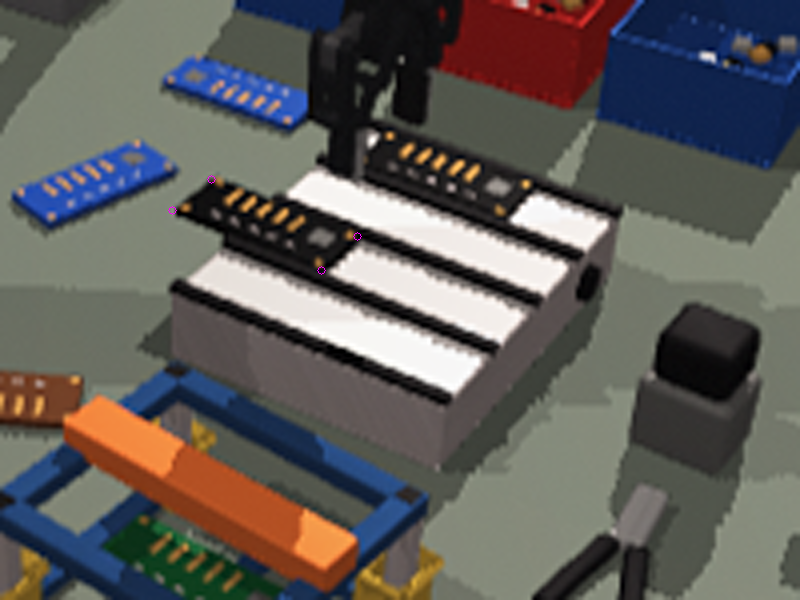

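Board corners match the prediction (172–357, 180–270). Grip it.

step_arm --pt "0.06 0 0 0 0 0 -0.6" --pt "0.14 0 0 0 0 0 -0.6" --pt "0.2 0 0 0 0 0 -0.6" --pt "0.2203 0.0005 0 0 0 0 -0.6" --pt "0.2203 0.0005 0.02 0 -0.0002 0 -0.6" --pt "0.2203 0.0005 0.07 0 -0.0002 0 -0.6" --pt "0.2203 0.0005 0.12 0 -0.0002 0 -0.6" --pt "0.2203 0.0005 0.16 0 -0.0002 0 -0.6" --pt "0.2203 0.0006 0.175 0 -0.0002 0 -0.6" --pt "0.2203 0.0006 0.1811 0 -0.0002 0 -0.6"

```text
clock: 30.5
tcp_pos: [0.3961, 0.2842, 0.1145]
orientation: [0.116, 3.139, -0.001]
contact_force: [-0.6, 0.1, -0.2]
grip_width: 0.0682
```

```bash
python3 - <<'E'
from h import *
o=st(); x,y=loc(PL,-.117,-.0285); go(x,y,.115,175.8,o)
E
```

```text
t 30.5 tcp [0.3961 0.2842 0.1145] F [-0.6  0.1 -0.2] w 68.2
->  [0.3954 0.2843 0.115 ] [0.0014, 0.0002, -0.0009, -0.0001, 0.0, -0.0001]
```

step_arm --pt "0.001 0 -0.001 0 0 0 0.1" --pt "0.001 0 -0.001 0 0 0 1" --pt "0.001 0 -0.001 0 0 0 1" --pt "0.001 0 -0.001 0 0 0 1" --pt "0.001 0 -0.001 0 0 0 1" --pt "0.001 0 -0.001 0 0 0 1" --pt "0.001 0 -0.015 0 0 0 1" --pt "0.001 0 -0.07 0 0 0 1" --pt "0.001 0 -0.14 0 0 0 1" --pt "0.001 0 -0.2 0 0 0 1" --newtons 60

```text
clock: 31.75
tcp_pos: [0.3953, 0.2842, 0.2158]
orientation: [0.115, 3.139, -0.001]
contact_force: [0.0, 0.9, -1.4]
grip_width: 0.0422
```

```bash
cat >> h.py <<'E'
FR=(.5393,.0074,np.radians(-9.6))
E
python3 - <<'E'
from fit import *
o=st(); x,y=loc(FR,-.0355,0); go(x,y,.22,170.4,o)
E
```

```text
t 31.75 tcp [0.3953 0.2842 0.2158] F [ 0.   0.9 -1.4] w 42.2
->  [0.5043 0.0133 0.22  ] [-0.2572, -0.5244, -0.008, -0.0001, 0.0, 0.015]
```

step_arm --pt "-0.015 -0.03 -0.002 0 0 0.001 1" --pt "-0.045 -0.09 -0.004 0 0 0.003 1" --pt "-0.08 -0.16 -0.008 0 0 0.005 1" --pt "-0.115 -0.23 -0.008 0 0 0.007 1" --pt "-0.15 -0.3 -0.008 0 0 0.009 1" --pt "-0.185 -0.37 -0.008 0 0 0.011 1" --pt "-0.215 -0.44 -0.008 0 0 0.013 1" --pt "-0.24 -0.49 -0.008 0 0 0.014 1" --pt "-0.255 -0.518 -0.008 0 0 0.015 1" --pt "-0.2572 -0.5244 -0.008 0 0 0.015 1"

```text
clock: 33.0
tcp_pos: [0.504, 0.0123, 0.2194]
orientation: [-0.266, -3.129, 0.002]
contact_force: [-0.8, 0.3, -0.8]
grip_width: 0.0422
```

```bash
python3 - <<'E'
from fit import *
o=st(); x,y=loc(FR,-.0355,0); go(x,y,.174,170.4,o)
s=grab_frame("scene"); fs=[s]
m=m_orange(s,(*FR[:2],.1),60); print(int(m.sum()))
h=o["tcp_pos"][2]-.1145
im=cv2.resize(s["img"][150:300,230:430,::-1],(800,600),interpolation=2)
def dot(X,Y,z,c):
    u=proj(s,[(*loc(FR,X,Y),z)])[0]; cv2.circle(im,(int((u[0]+.5-230)*4),int((u[1]+.5-150)*4)),4,c,1)
for X in(-.055,.055):
    for Y in(-.022,.022): dot(X,Y,.056+h,(255,0,255))
for X in(-.086,.086):
    for Y in(-.015,.015): dot(X,Y,.104,(255,255,0))
cv2.imwrite("pics/p10.png",im)
E
```

```text
t 33.0 tcp [0.504  0.0123 0.2194] F [-0.8  0.3 -0.8] w 42.2
->  [0.5043 0.0133 0.174 ] [-0.0004, 0.0022, 0.0907, -0.0002, -0.0002, -0.0003]
1385
```

View pics/p10.png

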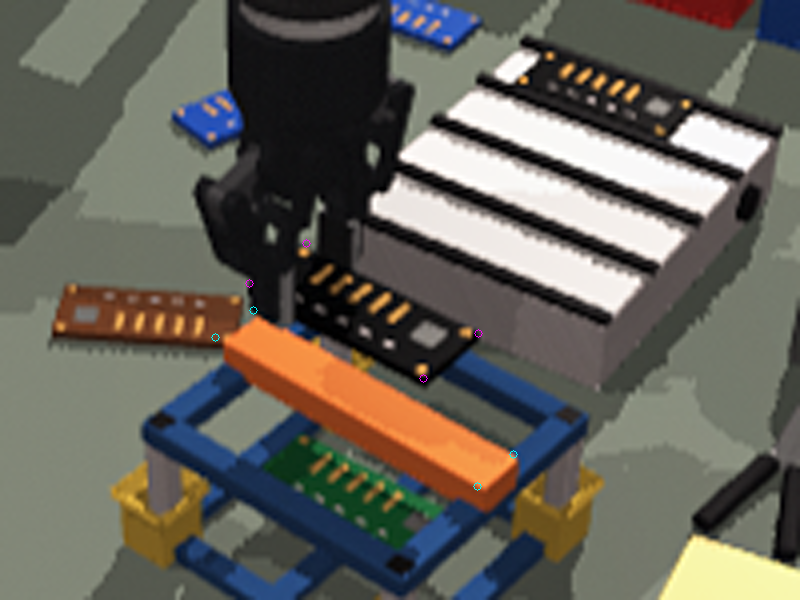

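Board held well, but the spine looks ~1.3 px off my dots. I'll refit the frame.

```bash
python3 - <<'E'
from fit import *
s=grab_frame("scene")
m=m_orange(s,(*FR[:2],.1),80)
n,l,stt,_=cv2.connectedComponentsWithStats(m.astype(np.uint8)); m=(l==1+stt[1:,4].argmax()).astype(np.float32); print(int(m.sum()))
for z in(0,.005,.01,None):
    if z is None: v=fit(r_spine,[m],[s],[*FR,.01],[.01,.01,.05,.005])
    else: v=fit(lambda f,p:r_spine(f,[*p,z]),[m],[s],[*FR],[.01,.01,.05])
    print("frame",z,v[0].round(4),np.degrees(v[0][2]),round(v[1],3))
c=(*BA[:2],.03)
v=fit(r_sock,[m_yellow(s,c)],[s],[*BA],[.01,.01,.05]);print("sock",v[0].round(4),v[1])
E
```

```text
1326
frame 0 [ 0.5363  0.0179 -0.1631] -9.344601483958487 0.105
frame 0.005 [ 0.5389  0.0128 -0.1621] -9.286272768793626 0.111
frame 0.01 [ 0.5411  0.0083 -0.1719] -9.847072531901926 0.118
frame None [ 0.5419  0.0066 -0.1721  0.0115] -9.859557445855442 0.121
sock [ 0.541   0.0067 -0.1719] 0.5788963437080383
```

step_arm --pt "-0.003 0.004 0.01 0 0 0 1" --pt "-0.003 0.004 0.03 0 0 0 1" --pt "-0.003 0.004 0.05 0 0 0 1" --pt "-0.003 0.004 0.07 0 0 0 1" --pt "-0.003 0.004 0.083 0 0 0 1" --pt "-0.003 0.004 0.09 0 0 0 1" --pt "-0.003 0.004 0.093 0 0 0 1" --pt "-0.003 0.004 0.096 0 0 0 1" --pt "-0.003 0.004 0.096 0 0 0 1" --pt "-0.003 0.004 0.096 0 0 0 1"

```text
clock: 34.35
tcp_pos: [0.5057, 0.0154, 0.1718]
orientation: [-0.262, -3.13, 0.001]
contact_force: [-0.1, -0.0, -0.9]
grip_width: 0.0422
```

```bash
python3 - <<'E'
from fit import *
FR=(.5408,.008,np.radians(-9.7))
o=st(); x,y=loc(FR,-.0355,0); go(x,y,.17,170.3,o)
s=grab_frame("scene")
h=o["tcp_pos"][2]-.1145
im=cv2.resize(s["img"][150:300,230:430,::-1],(800,600),interpolation=2)
def dot(X,Y,z,c):
    u=proj(s,[(*loc(FR,X,Y),z)])[0]; cv2.circle(im,(int((u[0]+.5-230)*4),int((u[1]+.5-150)*4)),4,c,1)
for X in(-.055,.055):
    for Y in(-.022,.022): dot(X,Y,.056+h,(255,0,255))
for X in(-.086,.086):
    for Y in(-.015,.015): dot(X,Y,.104,(255,255,0))
cv2.imwrite("pics/p11.png",im)
E
```

```text
t 34.35 tcp [0.5057 0.0154 0.1718] F [-0.1 -0.  -0.9] w 42.2
->  [0.5058 0.014  0.17  ] [-0.0006, -0.0027, 0.0035, -0.0001, -0.0001, 0.0003]
```

View pics/p11.png

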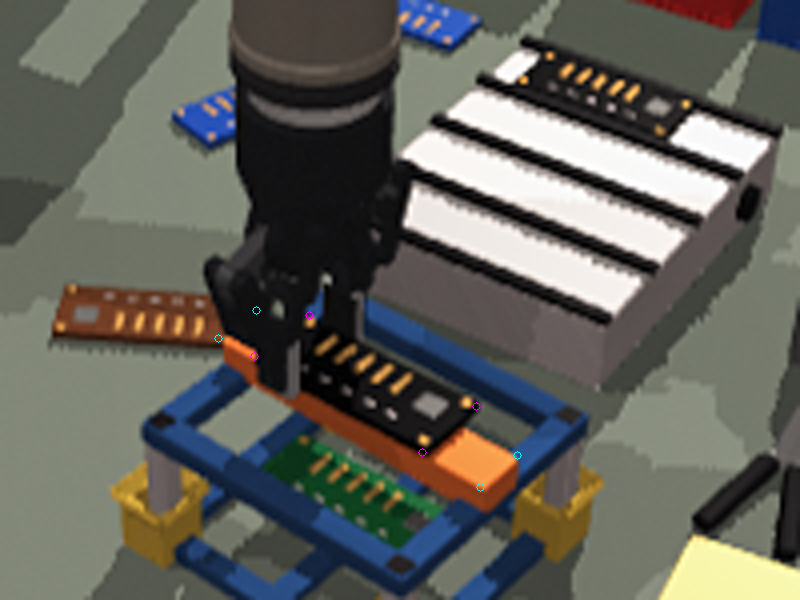

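Board and spine both match the predicted corners. Set down and release.

step_arm --pt "-0.0006 -0.0025 0.002 0 0 0 1" --pt "-0.0006 -0.0025 0.004 0 0 0 1" --pt "-0.0006 -0.0025 0.005 0 0 0 1" --pt "-0.0006 -0.0025 0.005 0 0 0 1" --pt "-0.0006 -0.0025 0.005 0 0 0 0" --pt "-0.0006 -0.0025 0.005 0 0 0 -0.5" --pt "-0.0006 -0.0025 0.005 0 0 0 -0.5" --pt "-0.0006 -0.0025 0 0 0 0 -0.5" --pt "-0.0006 -0.0025 -0.06 0 0 0 -0.5" --pt "-0.0006 -0.0025 -0.12 0 0 0 -0.5"

```text
clock: 35.65
tcp_pos: [0.5056, 0.014, 0.2323]
orientation: [-0.263, -3.129, 0.002]
contact_force: [-0.1, 0.2, 0.1]
grip_width: 0.0641
```

```bash
sed -i 's/^FR=.*/FR=(.5408,.008,np.radians(-9.7))/' h.py; python3 - <<'E'
from h import *
o=st(); x,y=loc(PL,.066,.0855); go(x,y,.235,175.8,o)
E
```

```text
t 35.65 tcp [0.5056 0.014  0.2323] F [-0.1  0.2  0.1] w 64.1
->  [0.5863 0.3846 0.235 ] [-0.0355, 0.7577, -0.0062, -0.0002, -0.0002, -0.015]
```

step_arm --pt "-0.002 0.05 -0.006 0 0 -0.001 1" --pt "-0.006 0.13 -0.006 0 0 -0.003 1" --pt "-0.01 0.22 -0.006 0 0 -0.005 1" --pt "-0.015 0.32 -0.006 0 0 -0.007 1" --pt "-0.02 0.42 -0.006 0 0 -0.009 1" --pt "-0.024 0.52 -0.006 0 0 -0.011 1" --pt "-0.028 0.61 -0.006 0 0 -0.013 1" --pt "-0.032 0.69 -0.006 0 0 -0.014 1" --pt "-0.035 0.74 -0.006 0 0 -0.015 1" --pt "-0.0355 0.7577 -0.006 0 0 -0.015 1"

```text
clock: 36.9
tcp_pos: [0.5857, 0.3865, 0.2344]
orientation: [-0.111, -3.138, 0.001]
contact_force: [0.2, -0.8, -0.4]
grip_width: -0.0001
```

```bash
python3 - <<'E'
from h import *
o=st(); x,y=loc(PL,.066,.0855); go(x,y,.1265,175.8,o)
E
```

```text
t 36.9 tcp [0.5857 0.3865 0.2344] F [ 0.2 -0.8 -0.4] w -0.1
->  [0.5863 0.3846 0.1265] [-0.0018, -0.0035, 0.2158, -0.0001, -0.0003, 0.0004]
```

step_arm --pt "-0.0018 -0.0035 0.03 0 0 0.0004 1" --pt "-0.0018 -0.0035 0.08 0 0 0.0004 1" --pt "-0.0018 -0.0035 0.13 0 0 0.0004 1" --pt "-0.0018 -0.0035 0.17 0 -0.0003 0.0004 1" --pt "-0.0018 -0.0035 0.2 0 -0.0003 0.0004 1" --pt "-0.0018 -0.0035 0.212 0 -0.0003 0.0004 1" --pt "-0.0018 -0.0035 0.2158 0 -0.0003 0.0004 1" --pt "-0.0018 -0.0035 0.2158 0 -0.0003 0.0004 1" --pt "-0.0018 -0.0035 0.2158 0 -0.0003 0.0004 1" --pt "-0.0018 -0.0035 0.2158 0 -0.0003 0.0004 1"

```text
clock: 38.15
tcp_pos: [0.5865, 0.3848, 0.127]
orientation: [0.115, 3.139, -0.0]
contact_force: [0.3, 0.2, 0.2]
grip_width: 0.0001
```

```bash
python3 - <<'E'
from h import *
o=st(); x,y=loc(PL,-.0165,.0855); go(x,y,.1265,175.8,o)
E
```

```text
t 38.15 tcp [0.5865 0.3848 0.127 ] F [0.3 0.2 0.2] w 0.1
->  [0.504  0.3907 0.1265] [0.1654, -0.0003, 0.001, -0.0, 0.0001, -0.0]
```

step_arm --pt "0.014 0 0.001 0 0 0 1" --pt "0.03 0 0.001 0 0 0 1" --pt "0.048 0 0.001 0 0 0 1" --pt "0.066 0 0.001 0 0 0 1" --pt "0.084 0 0.001 0 0 0 1" --pt "0.102 0 0.001 0 0 0 1" --pt "0.12 0 0.001 0 0 0 1" --pt "0.138 0 0.001 0 0 0 1" --pt "0.155 0 0.001 0 0 0 1" --pt "0.164 0 0.001 0 0 0 1"

```text
clock: 39.4
tcp_pos: [0.5041, 0.391, 0.1266]
orientation: [0.115, 3.139, -0.0]
contact_force: [-0.2, 0.7, 1.0]
grip_width: 0.0001
```

step_arm --pt "0 0 0 0 0 0 1" --pt "0 0 0 0 0 0 1" --pt "-0.01 0 0 0 0 0 1" --pt "-0.02 0 0 0 0 0 1" --pt "-0.02 0 -0.05 0 0 0 0.5" --pt "-0.02 0 -0.1 0 0 0 0" --pt "-0.02 0 -0.16 0 0 0 -0.6" --pt "-0.02 0 -0.16 0 0 0 -0.6" --pt "-0.02 0 -0.16 0 0 0 -0.6" --pt "-0.02 0 -0.16 0 0 0 -0.6"

```text
clock: 40.65
tcp_pos: [0.5136, 0.3898, 0.2053]
orientation: [-0.115, -3.138, 0.003]
contact_force: [-0.2, -0.2, -0.9]
grip_width: 0.0686
```

```bash
python3 - <<'E'
from fit import *
o=st(); x,y=loc(PL,-.117,.0855); go(x,y,.117,175.8,o)
s=grab_frame("scene")
im=cv2.resize(s["img"][130:310,250:490,::-1],(800,600),interpolation=2)
def dot(P,X,Y,z,c):
    u=proj(s,[(*loc(P,X,Y),z)])[0]; cv2.circle(im,(int((u[0]+.5-250)*3.333),int((u[1]+.5-130)*3.333)),4,c,1)
for b in(-.137,-.027):
    for d in(-.022,.022): dot(PL,b,.0855+d,.056,(255,0,255))
for b in(-.055,.055):
    for d in(-.022,.022): dot(FR,b,d,.110,(255,255,0))
cv2.imwrite("pics/p12.png",im)
E
```

```text
t 40.65 tcp [0.5136 0.3898 0.2053] F [-0.2 -0.2 -0.9] w 68.6
->  [0.4038 0.398  0.117 ] [0.2201, 0.0007, 0.1769, -0.0003, -0.0002, 0.0]
```

View pics/p12.png

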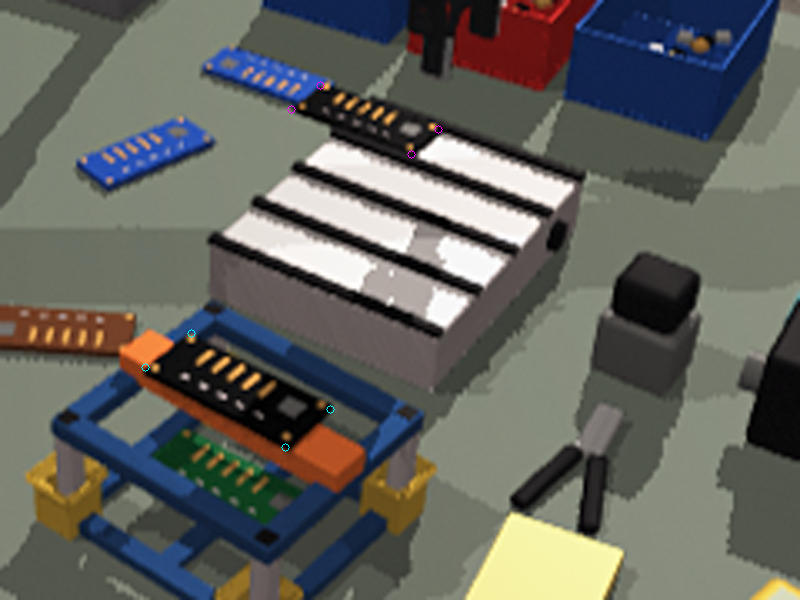

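Both boards sit as predicted: the deck board is centred, and lane 85.5's board overhangs by ~40–42 mm. Grip this one shallower, so the tips don't straddle the lower board.

step_arm --pt "0.06 0 0 0 0 0 -0.6" --pt "0.14 0 0 0 0 0 -0.6" --pt "0.2 0 0 0 0 0 -0.6" --pt "0.2201 0.0007 0 0 0 0 -0.6" --pt "0.2201 0.0007 0.02 -0.0003 -0.0002 0 -0.6" --pt "0.2201 0.0007 0.07 -0.0003 -0.0002 0 -0.6" --pt "0.2201 0.0007 0.12 -0.0003 -0.0002 0 -0.6" --pt "0.2201 0.0007 0.155 -0.0003 -0.0002 0 -0.6" --pt "0.2201 0.0007 0.17 -0.0003 -0.0002 0 -0.6" --pt "0.2201 0.0007 0.1745 -0.0003 -0.0002 0 -0.6"

```text
clock: 41.95
tcp_pos: [0.4043, 0.398, 0.1179]
orientation: [0.116, 3.139, -0.0]
contact_force: [0.2, -0.6, 0.2]
grip_width: 0.0684
```

```bash
python3 - <<'E'
from h import *
o=st(); x,y=loc(PL,-.117,.0855); go(x,y,.118,175.8,o)
E
```

```text
t 41.95 tcp [0.4043 0.398  0.1179] F [ 0.2 -0.6  0.2] w 68.4
->  [0.4038 0.398  0.118 ] [0.001, -0.0001, -0.0002, 0.0, 0.0, -0.0]
```

step_arm --pt "0 0 0 0 0 0 0.1" --pt "0 0 0 0 0 0 1" --pt "0 0 0 0 0 0 1" --pt "0 0 0 0 0 0 1" --pt "0 0 0 0 0 0 1" --pt "0 0 0 0 0 0 1" --pt "0 0 -0.01 0 0 0 1" --pt "0 0 -0.05 0 0 0 1" --pt "0 0 -0.12 0 0 0 1" --pt "0 0 -0.2 0 0 0 1" --newtons 60

```text
clock: 43.2
tcp_pos: [0.4037, 0.3975, 0.2184]
orientation: [-0.115, -3.138, 0.003]
contact_force: [0.3, 0.2, -1.0]
grip_width: 0.042
```

```bash
python3 - <<'E'
from fit import *
o=st(); x,y=loc(FR,-.0355,0); go(x,y,.225,170.3,o)
E
```

```text
t 43.2 tcp [0.4037 0.3975 0.2184] F [ 0.3  0.2 -1. ] w 42.0
->  [0.5058 0.014  0.225 ] [-0.26, -0.75, -0.0123, -0.0003, -0.0001, 0.0153]
```

step_arm --pt "-0.015 -0.05 -0.003 0 0 0.001 1" --pt "-0.045 -0.13 -0.006 0 0 0.003 1" --pt "-0.08 -0.22 -0.012 0 0 0.005 1" --pt "-0.115 -0.32 -0.012 0 0 0.007 1" --pt "-0.15 -0.42 -0.012 0 0 0.009 1" --pt "-0.185 -0.52 -0.012 0 0 0.011 1" --pt "-0.215 -0.61 -0.012 0 0 0.013 1" --pt "-0.24 -0.69 -0.012 0 0 0.014 1" --pt "-0.255 -0.735 -0.012 0 0 0.015 1" --pt "-0.26 -0.75 -0.012 0 0 0.0153 1"

```text
clock: 44.45
tcp_pos: [0.5048, 0.0115, 0.224]
orientation: [-0.272, -3.127, 0.004]
contact_force: [0.9, 0.5, -1.6]
grip_width: 0.0421
```

```bash
python3 - <<'E'
from fit import *
o=st(); x,y=loc(FR,-.0355,0); go(x,y,.182,170.3,o)
s=grab_frame("scene"); h=o["tcp_pos"][2]-.118
im=cv2.resize(s["img"][170:290,250:410,::-1],(800,600),interpolation=2)
p=o["tcp_pos"]; H=(p[0]+.0355*np.cos(FR[2]),p[1]+.0355*np.sin(FR[2]),FR[2])
def dot(P,X,Y,z,c):
    u=proj(s,[(*loc(P,X,Y),z)])[0]; cv2.circle(im,(int((u[0]+.5-250)*5),int((u[1]+.5-170)*5)),4,c,1)
for b in(-.055,.055):
    for d in(-.022,.022): dot(H,b,d,.056+h,(255,0,255)); dot(FR,b,d,.110,(255,255,0))
for X in(-.086,.086):
    for Y in(-.015,.015): dot(FR,X,Y,.104,(0,255,0))
cv2.imwrite("pics/p13.png",im)
E
```

```text
t 44.45 tcp [0.5048 0.0115 0.224 ] F [ 0.9  0.5 -1.6] w 42.1
->  [0.5058 0.014  0.182 ] [-0.0012, 0.0055, 0.084, -0.0005, -0.0004, -0.0006]
```

View pics/p13.png

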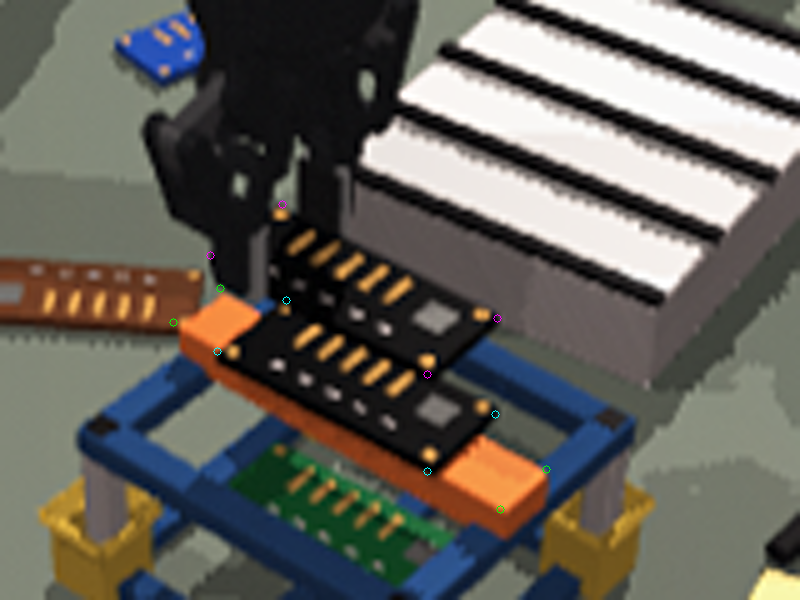

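The held board matches its predicted corners and lies parallel to the lower one. Lower it gently.

step_arm --pt "-0.001 0.007 0.01 -0.0005 -0.0004 -0.0006 1" --pt "-0.001 0.007 0.03 -0.0005 -0.0004 -0.0006 1" --pt "-0.001 0.007 0.05 -0.0005 -0.0004 -0.0006 1" --pt "-0.001 0.007 0.065 -0.0005 -0.0004 -0.0006 1" --pt "-0.001 0.007 0.073 -0.0005 -0.0004 -0.0006 1" --pt "-0.001 0.007 0.077 -0.0005 -0.0004 -0.0006 1" --pt "-0.001 0.007 0.08 -0.0005 -0.0004 -0.0006 1" --pt "-0.001 0.007 0.08 -0.0005 -0.0004 -0.0006 1" --pt "-0.001 0.007 0.08 -0.0005 -0.0004 -0.0006 1" --pt "-0.001 0.007 0.08 -0.0005 -0.0004 -0.0006 1"

```text
clock: 45.75
tcp_pos: [0.5062, 0.015, 0.1843]
orientation: [0.265, 3.13, 0.001]
contact_force: [0.2, 0.1, -1.7]
grip_width: 0.042
```

```bash
python3 - <<'E'
from fit import *
o=st(); x,y=loc(FR,-.0355,0.001); go(x,y,.1795,170.3,o)
s=grab_frame("scene")
cv2.imwrite("pics/p14.png",cv2.resize(s["img"][190:280,270:390,::-1],(800,600),interpolation=2))
E
```

```text
t 45.75 tcp [0.5062 0.015  0.1843] F [ 0.2  0.1 -1.7] w 42.0
->  [0.506  0.015  0.1795] [0.0004, -0.0001, 0.0096, 0.0001, 0.0001, 0.0001]
```

No more views, so I'll go on by numbers. Lower to ~1 mm above rest, watch the force, then release.

step_arm --pt "0 0 0.003 0 0 0 1" --pt "0 0 0.006 0 0 0 1" --pt "0 0 0.008 0 0 0 1" --pt "0 0 0.0095 0 0 0 1" --pt "0 0 0.0095 0 0 0 1" --pt "0 0 0.0095 0 0 0 1" --pt "0 0 0.0095 0 0 0 1" --pt "0 0 0.0095 0 0 0 1" --pt "0 0 0.0095 0 0 0 1" --pt "0 0 0.0095 0 0 0 1"

```text
clock: 47.05
tcp_pos: [0.5063, 0.0148, 0.1805]
orientation: [0.266, 3.129, 0.001]
contact_force: [-4.4, -0.2, 12.2]
grip_width: 0.0422
```

step_arm --pt "0 0 -0.001 0 0 0 1" --pt "0 0 -0.001 0 0 0 1" --pt "0 0 -0.001 0 0 0 0" --pt "0 0 -0.001 0 0 0 -0.3" --pt "0 0 -0.001 0 0 0 -0.5" --pt "0 0 -0.001 0 0 0 -0.5" --pt "0 0 -0.01 0 0 0 -0.5" --pt "0 0 -0.05 0 0 0 -0.5" --pt "0 0 -0.12 0 0 0 -0.5" --pt "0 0 -0.2 0 0 0 -0.5"

```text
clock: 48.3
tcp_pos: [0.5058, 0.0147, 0.2815]
orientation: [-0.266, -3.13, -0.0]
contact_force: [0.5, 1.4, 0.0]
grip_width: 0.0641
```

```bash
python3 - <<'E'
from fit import *
o=st(); go(.45,.25,.30,170.3,o)
s=grab_frame("scene")
for n in("black0_c",):
    for d in tip_of(n,s)[:6]:
        print(d["p"],np.round(d["point"]),ray(s,d["point"],.116)[:2].round(4))
# dark blob above the deck
h=hsv(s); m=near(s,(h[...,2]<75),(*FR[:2],.113),42).astype(np.uint8)
print(int(m.sum()))
E
```

```text
t 48.3 tcp [0.5058 0.0147 0.2815] F [0.5 1.4 0. ] w 64.1
->  [0.45 0.25 0.3 ] [0.1894, 0.4451, -0.037, 0.0, -0.0, -0.0]
0.65 [266. 231.] [ 0.4234 -0.0153]
0.52 [322. 245.] [0.546  0.0062]
0.5 [292. 179.] [0.3684 0.176 ]
0.45 [330. 150.] [0.3837 0.333 ]
1848
```

step_arm --pt "0.02 0.04 -0.037 0 0 0 -0.5" --pt "0.04 0.1 -0.037 0 0 0 -0.5" --pt "0.06 0.17 -0.037 0 0 0 -0.5" --pt "0.09 0.24 -0.037 0 0 0 -0.5" --pt "0.11 0.31 -0.037 0 0 0 -0.5" --pt "0.13 0.38 -0.037 0 0 0 -0.5" --pt "0.15 0.45 -0.037 0 0 0 -0.5" --pt "0.17 0.52 -0.037 0 0 0 -0.5" --pt "0.19 0.58 -0.037 0 0 0 -0.5" --pt "0.19 0.6 -0.037 0 0 0 -0.5"

```text
clock: 49.65
tcp_pos: [0.4642, 0.3284, 0.3031]
orientation: [0.26, 3.123, 0.005]
contact_force: [0.2, -1.1, 0.3]
grip_width: 0.0643
```

```bash
cat > chk.py <<'E'
from fit import *
st(); t=grab_frame("top"); s=grab_frame("scene")
def rs(f,p):
    a=blank(); paint(f,a,T(p,box(-.086,.086,-.015,.015,.084,.104)),1); paint(f,a,T((*loc(p,p[3],0),p[2]),box(-.055,.055,-.022,.022,.104,.116)),0); return a
for n,f in(("top",t),("scene",s)):
    m=m_orange(f,(*FR[:2],.1),40); k=np.uint8(m); nn,l,q,_=cv2.connectedComponentsWithStats(k)
    m=np.float32(np.isin(l,[i for i in range(1,nn) if q[i,4]>40])) 
    v=fit(rs,[m],[f],[*FR,0],[.005,.005,.03,.008]); print(n,"frame",v[0][:2].round(4),np.degrees(v[0][2]).round(2),"board dx",v[0][3].round(4),round(v[1],3))
    F=v[0]
    # board mask: dark or gold pixels above deck, rectified to the frame's local plane z=.116
    H=320; g=np.array([[(X,Y) for X in np.arange(-.09,.09,.0005)] for Y in np.arange(-.045,.045,.0005)]).reshape(-1,2)
    P=np.c_[T((F[0],F[1],F[2]),np.c_[g,g[:,0]*0+.116])]; uv=proj(f,P).astype(np.float32)
    W=cv2.remap(f["img"],uv[:,0].reshape(180,360),uv[:,1].reshape(180,360),cv2.INTER_LINEAR)
    hv=cv2.cvtColor(W,cv2.COLOR_RGB2HSV); d=((hv[...,2]<62)).astype(np.uint8)
    d=cv2.morphologyEx(d,cv2.MORPH_CLOSE,np.ones((11,11))); nn,l,q,c=cv2.connectedComponentsWithStats(d); i=1+q[1:,4].argmax()
    col=(l==i)
    rows=np.where(col.mean(1)>.3)[0]; cols=np.where(col.mean(0)>.25)[0]
    print("  dark: y",(rows[[0,-1]]*.5-45),"x",(cols[[0,-1]]*.5-90),"mm")
    for lo,hi in((90,140),(220,270)): 
        rr=np.where(col[:,lo:hi].mean(1)>.5)[0]; print("   y at x",lo*.5-90,hi*.5-90,":",rr[[0,-1]]*.5-45)
    np.save(n+"_rect.npy",W)
E
python3 chk.py
```

```text
t 49.65 tcp [0.4642 0.3284 0.3031] F [ 0.2 -1.1  0.3] w 64.3
top frame [0.5429 0.0064] -9.43 board dx -0.003 0.116
  dark: y [-19.  25.] x [-56.5  49.5] mm
   y at x -45.0 -20.0 : [-21.  25.]
   y at x 20.0 45.0 : [-18.   25.5]
scene frame [0.5351 0.0101] -9.34 board dx 0.006 0.271
  dark: y [-31.5  33. ] x [-48.   67.5] mm
   y at x -45.0 -20.0 : [-32.5  33. ]
   y at x 20.0 45.0 : [-30.  33.]
```

```bash
cat > chk2.py <<'E'
from fit import *
for n in("top","scene"):
    f=grab_frame(n); h=hsv(f); B=(.5405,.009,.116)
    m=near(f,(h[...,2]<55)&~((h[...,0]>95)&(h[...,0]<130)&(h[...,1]>110)),B,34).astype(np.uint8)
    m=cv2.morphologyEx(m,cv2.MORPH_CLOSE,np.ones((7,7))); m=cv2.morphologyEx(m,cv2.MORPH_OPEN,np.ones((5,5)))
    nn,l,q,_=cv2.connectedComponentsWithStats(m); m=np.float32(l==1+q[1:,4].argmax())
    def rb(f,p):
        a=blank(); paint(f,a,T(p,box(-.055,.055,-.022,.022,.104,.116)),1); return a
    v=fit(rb,[m],[f],[.5405,.009,FR[2]],[.005,.005,.03]); p=v[0]
    print(n,int(m.sum()),"stack",p[:2].round(4),np.degrees(p[2]).round(2),"res",round(v[1],3))
    # two boards apart? lower and upper separately shifted
    def r2(f,p):
        a=blank(); paint(f,a,T(p,box(-.055,.055,-.022,.022,.104,.110)),1); paint(f,a,T((p[3],p[4],p[2]),box(-.055,.055,-.022,.022,.110,.116)),1); return a
    v=fit(r2,[m],[f],[*p,p[0],p[1]],[.004,.004,.03,.004,-.004]); print("   two:",v[0].round(4),round(v[1],3))
    v=fit(r_sock,[m_yellow(f,(*BA[:2],.03))],[f],[*BA],[.01,.01,.05]);print("   base",v[0].round(4),round(v[1],3))
E
python3 chk2.py
```

```text
top 648 stack [0.5401 0.0095] -7.57 res 0.133
   two: [ 0.5418  0.0092 -0.1338  0.5408  0.0095] 0.127
   base [ 0.5377  0.0077 -0.1693] 1.139
scene 1022 stack [0.5413 0.0101] -6.76 res 0.078
   two: [ 0.5405  0.0104 -0.1189  0.5426  0.0099] 0.07
   base [ 0.5404  0.0068 -0.1678] 0.573
```

```bash
python3 -c "
from h import *
st(); print(r.hand_in())"
```

```text
t 49.85 tcp [0.4658 0.3248 0.3034] F [-0.3 -0.1  0.1] w 64.0
the job is handed in; nothing more can be done
None
```

The job is handed in: all three boards present are packed in the order asked, at 49.85 s of the 210 s allowed. One green board was absent, and the blue and brown look-alikes were left alone.

**Order:** I slid the green board out and laid it on the base bed. Then I stacked the upper frame on the base, and only after that piled both black boards on its orange deck.

**Last checks:**
- **Green board:** within about 1 mm of the bed centre and about 1° skew.
- **Frame:** it set down at exactly the height of fully home posts (10 mm above where it stood on the bench). The camera fit then put it about 11 mm up, against 10 mm expected.
- **Black pile:** it fits as one flat 12 mm pile in both views. It is about 2 mm off the deck centre and about 2.4° skewed against the frame.

**What disagreed or was not seen:**
- **Deck and base position:** the two cameras differed by up to 8 mm on the final frame position. The last base fits were poor because the frame hides the sockets.
- **Early contact:** the green board and the second black board each touched about 2 mm higher than expected (12–14 N), and I released them there.
- **Final pile not viewed:** the 16-picture limit was reached before the last placing. I judged the final pile from image fits, not by eye.
- **Knock or slack grip:** I saw no sign of either.

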